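# Stock the bead chest

### The job

Use the flat-bladed opener from its tray to lever up the bead chest's lid at the notch in the middle of its front (on the robot's side, under the brass plate), open the lid right up, lay the opener flat in its tray again and put every bead pot into the chest. Then shut the lid fully, slide the barrel bolt all the way across, and turn its handle down into the keeper notch. Leave the other things on the counter where they are.

Things in the scene. Friction and masses are not known exactly. Their poses are not given: they have to be found in the camera images.
- box: Wooden bead chest fixed to the counter, 150 x 230 x 62 mm (x deep, y wide, z high) without its lid; walls and floor 6 mm thick, so the inside is 138 x 218 mm and its floor is 6 mm above the counter. Origin: centre of the underside; its x axis points away from the front (the front faces the robot, give or take 15 degrees), y to its left, z up. The barrel bolt sits on a wooden block (40 x 96 mm, 70 mm high, centred at x -55, y -167 mm) on its right side (-y).
- lid_panel: The flat lid, 150 x 230 x 8 mm, wood, no handle; when shut it lies on the rim flush with the outside of the walls, top at 70 mm. Origin: middle of its far lower edge, on the hinge; the panel extends to its own -x. A small steel staple stands 30 mm high from its shut underside level near the right front corner (look only). A 50 x 14 mm brass wear plate on its top marks the middle of the front edge, right above the prying notch.
- lid (a joint): Lid angle in rad: 0 shut, 1.65 fully open (leaning back a little past upright). The hinge is stiff (about 3.5 N upward at the front edge lifts it) and the lid stays wherever it is left; it must be pushed down to shut.
- lid_hinge (a point): Middle of the lid's hinge line on the far rim of the chest, at the level of the lid's underside (box frame x 75, y 0, z 62 mm). The hinge line runs along the box's y.
- pry_notch (a point): Centre of the mouth of the prying notch: a slot in the top of the front wall under the lid, 50 mm wide and 8 mm high (54 to 62 mm above the counter), 6 mm deep through the wall into the empty chest (box frame x -75, y 0, z 58 mm). Axes as the box's.
- bolt (a joint): Barrel bolt travel in m along the box's +y (towards and over the lid): 0 fully drawn back, 0.040 fully across against its stop, where the handle is lined up with the keeper notch. About 1.5 N of friction; stays where left. It is drawn back at the start.
- bolt_handle (a joint): Bolt handle angle in rad: 0 upright, 1.45 turned down towards the box's front (-x), nearly level. A guide rail stops it at about 0.2 except at the keeper notch. Stays where left; about 1 N at the knob turns it.
- bolt_knob (a point): Centre of the 16 mm ball on the end of the bolt handle, a 10 mm thick rod 45 mm long from the bolt's axis to the ball's centre. The bolt's axis runs along the box's y at box x -55 mm, 80 mm above the counter; upright, the ball is 125 mm above the counter and stands clear of the rails (tops at 100 mm above the counter, 9 to 17 mm in front of the axis).
- keeper_notch (a point): Point on the bolt's axis abreast of the keeper notch, a 16 mm wide gap in the guide rail (box frame x -55, y -145, z 80 mm).
- tray: Shallow aluminium tray fixed to the counter, 200 x 75 mm, walls 3 mm thick and 8 mm high, floor 4 mm thick. Origin: centre of the underside; x along its length.
- opener: Flat-bladed opener lying in the tray. Wooden handle 90 x 20 mm and 24 mm high; flat steel blade 65 mm long, 22 mm wide, 3 mm thick, straight on from the handle's front end, at mid height (12 mm above the handle's underside). Origin: centre of the handle's underside; x points along the blade to its tip, z up. 0.1 kg.
- opener_mid (a point): Middle of the opener's whole length, 32.5 mm ahead of its origin, at mid height.
- opener_tip (a point): Middle of the blade's tip edge, 110 mm ahead of the opener's origin, at mid height (12 mm).
- pot0: Bead pot: closed round aluminium pot, 46 mm diameter, 30 mm high, 0.07 kg, standing on the counter. Origin: centre of its underside, z up. There are 2 to 4 pots; an absent one reads None.
- pot1: Bead pot: closed round aluminium pot, 46 mm diameter, 30 mm high, 0.07 kg, standing on the counter. Origin: centre of its underside, z up. There are 2 to 4 pots; an absent one reads None.
- pot2: Bead pot: closed round aluminium pot, 46 mm diameter, 30 mm high, 0.07 kg, standing on the counter. Origin: centre of its underside, z up. There are 2 to 4 pots; an absent one reads None.
- pot3: Bead pot: closed round aluminium pot, 46 mm diameter, 30 mm high, 0.07 kg, standing on the counter. Origin: centre of its underside, z up. There are 2 to 4 pots; an absent one reads None.
- cone: Bystander: paper thread cone, 60 mm wide, 115 mm high; origin under its centre.
- spray: Bystander: clear bottle with green cap, 60 mm wide, 160 mm high; origin under its centre.
- jar: Bystander: glass jar with brass lid, 60 mm wide, 70 mm high; origin under its centre.
- ribbon: Bystander: red ribbon reel, a flat ring 76 mm wide, 25 mm high; origin under its centre.
- tin: Bystander: green rectangular tin, 100 x 70 mm, 35 mm high; origin under its centre.
Not all that is in view belongs to the job. What is shaped like the pot1 but red is not meant.

How it is judged:
By the outcome, as a careful person would: the job done as asked, in the order asked, and still so for the second after the job is handed in, with the robot touching nothing.
Of pot0, pot1, pot2, pot3 only 2 to 4 are there at a start; the rules pass over those that are not, and their reading is None.
At some moment in a run one of pot0, pot1, pot2, pot3 may be knocked a few centimetres aside while the robot is not near it.
It also fails if it takes over 210 s, if anything falls off the work surface, if the arm or the gripper's body presses on something with over 40 N, if the wrist force passes 120 N, or if a joint passes its speed limit or range.

### The arm

A 7-joint arm with a two-finger parallel gripper is mounted at the origin on the work surface. World frame = base frame: x ahead of the robot, y to its left, z up, the work surface at z = 0. Lengths are in m, angles in rad, forces in N, time in s.
With the tool pointing down it reaches from about 0.425 to 0.975 m from the base axis. Payload 16.7 kg.
Tool frame: the origin (TCP) lies midway between the tips of the shut fingers; the grasp point (between the pads) lies 19 mm behind it (bot.grip_point_offset is the z of the grasp point in the tool frame, in m); z points along the fingers, y is the line along which they close (so a half turn about z gives the same grasp; the last joint's range is limited). The gripper opens to 85 mm and grips with 20 to 120 N. Pads are 22 mm wide; open, the fingers measure 114 mm over their backs; the gripper's body (76 mm by 85 mm) begins 54 mm behind the grasp point. The pads swing forward as they close: fully open they stand 13 mm farther back than shut.
Start: joints at [1.105, 0.426, 0.074, 1.606, -0.034, 1.111, -0.067], TCP at [0.21, -0.641, 0.231] pointing down, gripper open.
Joint ranges: [-2.85, 2.85], [-0.5, 2.14], [-1.23, 1.37], [0.21, 2.46], [-1.02, 4.16], [0.16, 2.05], [-2.73, 2.73]. Speed limits (rad/s): [1.89, 1.89, 2.39, 2.39, 3.01, 3.01, 3.01].

### API

Orientations are given as a 3x3 rotation matrix whose columns are the frame's x, y, z axes.
In Python, from bench import bot gives the robot as it stands.
- The arm moves only by the tool arm_command, never from a script. Its argument "increments" is a list of rows, each an object with "slide": the shift along the tool's x, y, z in cm, a list of three; "dr": the turn, a rotation vector about the tool's x, y, z in degrees, a list of three; "grip": the gripper command: -1 is fully open, 1 is shut, values between are in proportion. A call has 1 to 8 rows; each row is the pose to reach, as a shift and turn from the pose commanded when the call began, along the tool's axes at that moment; what a row does not reach only later rows make up. A row lasts 1/12 s, in which the tool goes at most 41.7 mm and 7.16 degrees, less where a joint would pass 70% of its speed; a pose out of reach is approached as far as the arm can. A call with a gripper value outside its range is refused whole. The fingers move at their own pace and stop on an object; "newtons" is the grip in N (left out, the last holds). Time passes only in rows, so rows that repeat a pose let the fingers close. It gives the time, the measured TCP pose, the force, the opening and the grip force at its end, in the units of the state.
- bot.get_obs(): the state, without advancing time (a new reading comes with each control period).
- bot.camera(name): name is "scene" or "side" or "wrist"; returns a dict with "image" (420x560x3 uint8, red, green, blue), "camera_matrix" (3x3 intrinsics, pixels), "view" (4x4, takes a point from world to camera coordinates). Camera axes: x right, y up, looking along -z (the intrinsics and any distortion apply to the point x, -y, -z); pixel columns grow to the right and rows downward; lengths in m; the calibration is good to about 2 mm. The wrist camera is an equidistant fisheye: a pixel r from the principal point sees the ray r / f radians off the axis. A picture is of the moment at which its call begins. There is no depth.
- bot.sign_off(): hands the job in; it is judged then, once.
The state is a dict: "t": time; "joint_positions": joint angles; "qvel": joint speeds; "joint_torque": joint torques, N m; "tcp_pos": TCP position; "tcp_rot": TCP orientation; "ft_force": force on the tool from outside, world axes, zero at the start; "torque": the same for the moment, N m; "opening": finger opening in m; "finger_force": force on a finger pad.
Only numpy, scipy, OpenCV 4.12 (cv2) and the standard library are available. Lean on these libraries where they do the work, as an engineer would, in place of code of your own. Each camera call takes 0.05 s, during which the arm holds its last target. There are 200 camera calls.

## Working session

There is one attempt and no reset: what is moved stays moved. The work goes in short steps, Python scripts to look and compute and a tool call to move; the robot and the scene stay as the last step left them, time stands still between calls to the robot, and variables do not carry over. Pictures are saved under pics/ and viewed, at most 14 in all, crops included, and the job is handed in when it is done.

Besides the shell and the picture viewer there is one more tool, called after "Emit:" as name(argument=value, ...) on one line, values as JSON. arm_command: Moves the arm, as the interface text tells. Its arguments: {"type":"object","properties":{"increments":{"type":"array"},"newtons":{"type":"number"}},"required":["increments"]}

```bash
ls; mkdir -p pics
python3 - <<'E'
from bench import bot
import cv2,pickle
for n in ("scene","side","wrist"):
    c=bot.camera(n); cv2.imwrite(f"pics/a_{n}.png",c["image"][:,:,::-1]); pickle.dump(c,open(f"a_{n}.pkl","wb"))
    print(n,c["camera_matrix"].tolist(),c["view"].round(4).tolist(),[k for k in c])
o=bot.get_obs();print(o["tcp_pos"],o["tcp_rot"],o["t"],bot.grip_point_offset)
E
```

```text
pics
scene [[462.3257738586604, 0.0, 274.03753568371485], [0.0, 462.3257738586604, 209.55604518429897], [0.0, 0.0, 1.0]] [[0.5314, 0.8469, 0.018, -0.2786], [-0.6178, 0.3729, 0.6923, 0.2258], [0.5796, -0.379, 0.7214, -1.4621], [0.0, 0.0, 0.0, 1.0]] ['image', 'camera_matrix', 'view']
side [[512.5062832751795, 0.0, 270.74449327731907], [0.0, 512.5062832751795, 212.55342086992172], [0.0, 0.0, 1.0]] [[-0.9978, -0.0654, 0.005, 0.4993], [0.0526, -0.7522, 0.6568, -0.0836], [-0.0392, 0.6557, 0.754, -1.3608], [0.0, 0.0, 0.0, 1.0]] ['image', 'camera_matrix', 'view']
wrist [[325.19226210127806, 0.0, 280.17307383761295], [0.0, 325.19226210127806, 211.88698970072514], [0.0, 0.0, 1.0]] [[0.312, -0.9501, -0.0016, -0.6744], [0.9125, 0.3001, -0.278, 0.0366], [0.2646, 0.0853, 0.9606, -0.3791], [0.0, 0.0, 0.0, 1.0]] ['image', 'camera_matrix', 'view']
[ 0.2101412  -0.64111336  0.23076216] [[ 9.50255094e-01  3.11472492e-01 -3.78852928e-04]
 [ 3.11472717e-01 -9.50254607e-01  9.63424364e-04]
 [-5.99265525e-05 -1.03350126e-03 -9.99999464e-01]] 0.15 -0.0187
```

View pics/a_scene.png

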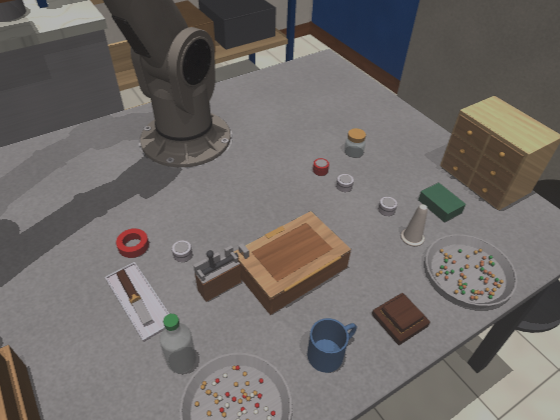

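View pics/a_side.png

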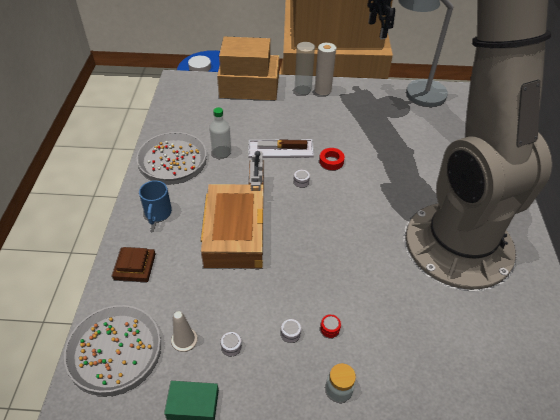

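The scene shows the chest at (295,258), the tray and opener at (140,298), and the bolt at (212,262). Three aluminium pots are at (181,249), (345,182) and (388,205). The red pot-shaped thing at (320,166) is the decoy, not meant. In the side view the same pots are at (302,178), (290,330) and (231,343), with the red one at (330,325). I'll confirm in enlarged crops.

```bash
cat > h.py <<'E'
import pickle,cv2,numpy as np
def ld(n): return pickle.load(open(n+".pkl","rb"))
def proj(c,P):
    P=np.atleast_2d(P);V=c["view"];p=P@V[:3,:3].T+V[:3,3];K=c["camera_matrix"]
    return np.c_[K[0,0]*p[:,0]/-p[:,2]+K[0,2],K[1,1]*p[:,1]/p[:,2]+K[1,2]]
def ray(c,u,v):
    K=c["camera_matrix"];V=c["view"];d=np.array([(u-K[0,2])/K[0,0],-(v-K[1,2])/K[1,1],-1])
    return -V[:3,:3].T@V[:3,3],V[:3,:3].T@d
def onz(c,u,v,z):
    o,d=ray(c,u,v);return o+d*(z-o[2])/d[2]
E
python3 - <<'E'
import cv2
s=cv2.imread("pics/a_scene.png");d=cv2.imread("pics/a_side.png")
def crop(i,x0,y0,w,h,k): return cv2.resize(i[y0:y0+h,x0:x0+w],None,fx=k,fy=k,interpolation=cv2.INTER_CUBIC)
cv2.imwrite("pics/c1.png",crop(s,100,210,260,130,3))
cv2.imwrite("pics/c2.png",crop(d,190,130,160,145,4))
import numpy as np
a=crop(s,300,120,120,100,4);b=crop(d,210,300,150,60,4)
cv2.imwrite("pics/c3.png",np.vstack([cv2.copyMakeBorder(a[:340],0,0,0,120,0),b]))
E
```

```text
(no output)
```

View pics/c1.png

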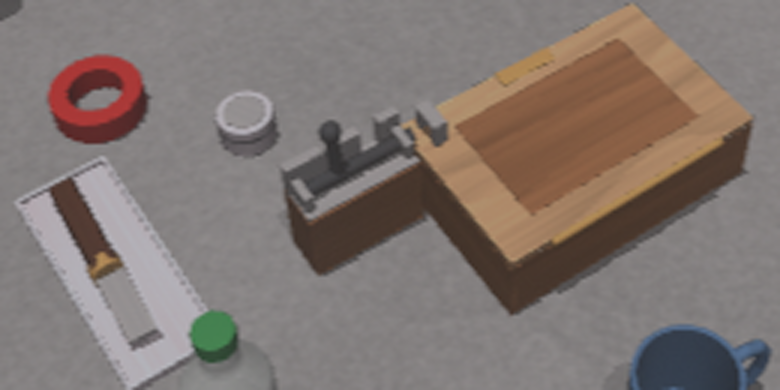

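View pics/c2.png

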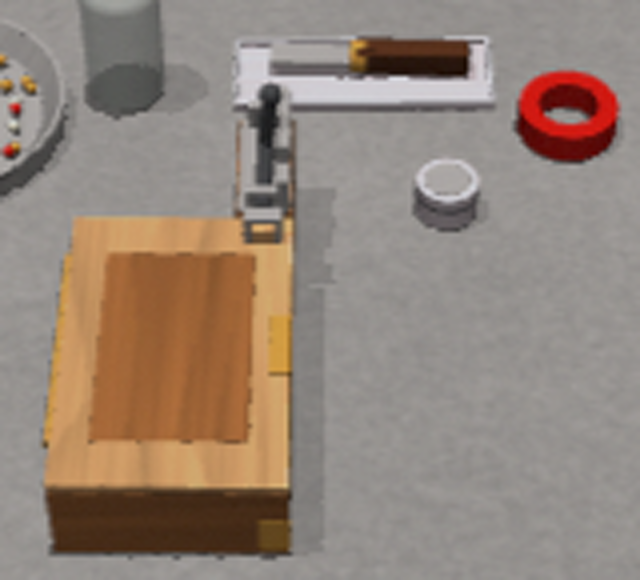

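View pics/c3.png

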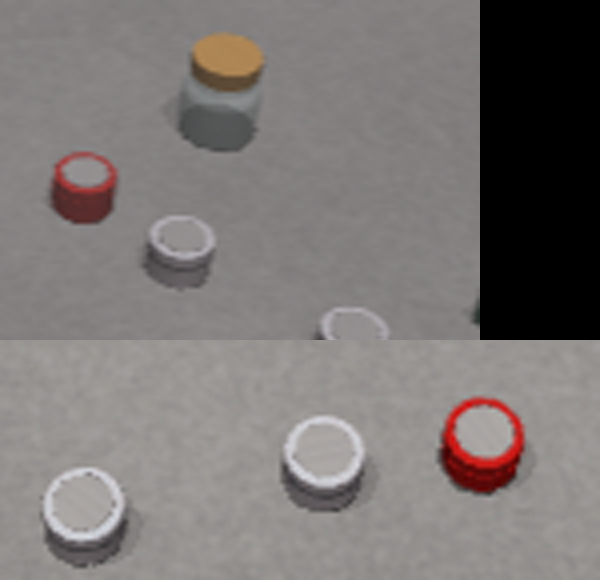

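The crops confirm it: the three aluminium pots have silver rims, and the red one is the decoy. The chest corners, bolt knob, tray and opener are all clear. Next I fit the poses from both views.

```bash
cat > fit.py <<'E'
from h import *
from scipy.optimize import least_squares
S,D=ld("a_scene"),ld("a_side")
def s1(x,y):return (x/3+100,y/3+210)
def d2(x,y):return (x/4+190,y/4+130)
def Rz(a):return np.array([[np.cos(a),-np.sin(a),0],[np.sin(a),np.cos(a),0],[0,0,1]])
def fit(obs,x0):
    def f(p):
        return np.concatenate([(proj(c,Rz(p[2])@np.array(m)+[p[0],p[1],0])[0]-uv) for c,m,uv in obs])
    r=least_squares(f,x0,loss="soft_l1");print(r.x.round(4),np.degrees(r.x[2]).round(2),"res",r.fun.round(1).tolist());return r.x
a,b,z=.075,.115,.07
B=fit([(S,(-a,b,z),s1(632,4)),(S,(a,b,z),s1(750,117)),(S,(a,-b,z),s1(514,263)),(S,(-.068,0,z),s1(525,66)),
 (D,(a,-b,z),d2(75,218)),(D,(-a,-b,z),d2(292,218)),(D,(-a,b,z),d2(290,488)),(D,(a,b,z),d2(45,488)),(D,(-.068,0,z),d2(280,345)),(S,(-.055,-.185,.125),s1(330,130)),(D,(-.055,-.185,.125),d2(269,92))],[.6,-.1,0])
O=fit([(S,(-.045,0,.028),s1(62,182)),(S,(.11,0,.0175),s1(146,340)),(D,(-.045,0,.028),d2(468,48)),(D,(.11,0,.0175),d2(270,56))],[.5,-.4,0])
for n,p,q in (("A",s1(246,110),d2(447,178)),("B",(181/4+300,236/4+120),(323/4+210,112/4+300)),("C",(354/4+300,330/4+120),(84/4+210,165/4+300)),("red",(85/4+300,173/4+120),(483/4+210,93/4+300))):
    print(n,onz(S,*p,.03).round(4),onz(D,*q,.03).round(4))
# tray corners
for q in ((238,38),(492,40),(492,104),(234,104)): print("tray",onz(D,*d2(*q),.008).round(4))
for q in ((15,202),(102,158)): print("trayS",onz(S,*s1(*q),.008).round(4))
print("spray",onz(S,170,365,.0),"ribbon",onz(D,332,158,.012))
for v in (-.225,-.205,-.185,-.165):
  print(v,proj(S,Rz(B[2])@[-.055,v,.125]+[B[0],B[1],0]).round(1),proj(D,Rz(B[2])@[-.055,v,.125]+[B[0],B[1],0]).round(1))
print(s1(330,130),d2(269,92))
E
python3 fit.py
```

```text
[0.5962 0.0041 0.0621] 3.56 res [0.4, -1.5, 1.6, -0.8, -0.5, -1.0, 0.4, -0.6, -0.1, -0.4, 0.4, -0.0, -0.3, -0.0, -0.4, -0.4, 0.1, 0.0, -1.2, 2.2, -0.9, -0.8]
[ 0.4578 -0.3482  0.0331] 1.9 res [0.0, -0.5, -0.0, -1.1, -0.5, -0.5, -1.1, -1.1]
A [ 0.4235 -0.2004  0.03  ] [ 0.4236 -0.2021  0.03  ]
B [0.4359 0.291  0.03  ] [0.4358 0.2938 0.03  ]
C [0.5693 0.3326 0.03  ] [0.5672 0.3355 0.03  ]
red [0.3462 0.2731 0.03  ] [0.3451 0.2755 0.03  ]
tray [ 0.592  -0.3698  0.008 ]
tray [ 0.3916 -0.3817  0.008 ]
tray [ 0.3907 -0.3073  0.008 ]
tray [ 0.588  -0.2933  0.008 ]
trayS [ 0.3973 -0.3865  0.008 ]
trayS [ 0.3915 -0.3139  0.008 ]
spray [ 0.67164452 -0.34292409  0.        ] ribbon [ 0.333133   -0.29809274  0.012     ]
-0.225 [[192.2 264.2]] [[256.7 142.5]]
-0.205 [[200.6 259.9]] [[256.5 147.3]]
-0.185 [[208.8 255.6]] [[256.3 152.2]]
-0.165 [[217.  251.4]] [[256.2 157.1]]
(210.0, 253.33333333333334) (257.25, 153.0)
```

```bash
cat >> h.py <<'E'
from scipy.spatial.transform import Rotation as Rn
BOX=np.array([.5962,.0041]); BY=np.radians(3.56)
def bw(x,y,z): # box -> world
    c,s=np.cos(BY),np.sin(BY);return np.array([BOX[0]+c*x-s*y,BOX[1]+s*x+c*y,z])
def down(yaw): # tool x at yaw, z down
    c,s=np.cos(yaw),np.sin(yaw);return np.array([[c,s,0],[s,-c,0],[0,0,-1.]])
def plan(wps,start=None):
    """wps: (pos,yaw deg) each its own call, chained"""
    from bench import bot
    if start is None:
        o=bot.get_obs();p,R=np.array(o["tcp_pos"]),np.array(o["tcp_rot"])
    else: p,R=start
    for q,y in wps:
        T=down(np.radians(y)) if np.isscalar(y) else y
        print("slide",(R.T@(np.array(q)-p)*100).round(2).tolist(),"dr",Rn.from_matrix(R.T@T).as_rotvec(degrees=True).round(2).tolist())
        p,R=np.array(q),T
def wray(c,u,v):
    K=c["camera_matrix"];V=c["view"];x,y=(u-K[0,2])/K[0,0],(v-K[1,2])/K[1,1];r=np.hypot(x,y)+1e-12
    d=np.array([np.sin(r)*x/r,-np.sin(r)*y/r,-np.cos(r)])
    return -V[:3,:3].T@V[:3,3],V[:3,:3].T@d
def wonz(c,u,v,z):
    o,d=wray(c,u,v);return o+d*(z-o[2])/d[2]
def snap(n,f):
    from bench import bot
    c=bot.camera(n);cv2.imwrite(f"pics/{f}.png",c["image"][:,:,::-1]);pickle.dump(c,open(f+".pkl","wb"));return c
E
python3 -c "
from h import *
plan([((.45,-.345,.20),1.9)])"
```

```text
slide [32.02, -20.66, 3.1] dr [-0.06, 0.01, 16.25]
```

Emit:
arm_command(increments=[{"slide": [8, -5.2, 0.8], "dr": [0, 0, 4], "grip": -1}, {"slide": [16, -10.3, 1.5], "dr": [0, 0, 8], "grip": 0}, {"slide": [16, -10.3, 1.5], "dr": [0, 0, 12], "grip": 0}, {"slide": [24, -15.5, 2.3], "dr": [0, 0, 16.25], "grip": 0.1}, {"slide": [24, -15.5, 2.3], "dr": [0, 0, 16.25], "grip": 0.1}, {"slide": [28, -18, 2.7], "dr": [0, 0, 16.25], "grip": 0.1}, {"slide": [32, -20.7, 3.1], "dr": [0, 0, 16.25], "grip": 0.1}, {"slide": [32, -20.7, 3.1], "dr": [0, 0, 16.25], "grip": 0.1}])

```text
t: 0.82
tcp_pos: [0.4201, -0.3813, 0.2042]
tcp_rot: [[0.999, 0.033, 0.0], [0.033, -0.999, -0.0], [0.0, 0.0, -1.0]]
ft_force: [0.9, -1.1, 0.2]
opening: 0.0385
finger_force: 0.0
```

Emit:
arm_command(increments=[{"slide": [0, 0, 0], "dr": [0, 0, 0], "grip": 0.1}, {"slide": [0, 0, 0], "dr": [0, 0, 0], "grip": 0.1}])

```text
t: 0.98
tcp_pos: [0.4209, -0.3807, 0.2041]
tcp_rot: [[0.999, 0.038, -0.0], [0.038, -0.999, 0.001], [-0.0, -0.001, -1.0]]
ft_force: [-0.3, -0.3, 0.2]
opening: 0.0387
finger_force: 0.0
```

```bash
python3 -c "
from h import *
snap('wrist','w1')
im=cv2.imread('pics/w1.png')
from bench import bot
o=bot.get_obs();print(o['tcp_pos'],o['tcp_rot'].round(3).tolist(),o['opening'],o['joint_positions'].round(2),o['ft_force'])
cv2.imwrite('pics/w1b.png',cv2.resize(im,None,fx=1.42,fy=1.42,interpolation=2))"
```

```text
[ 0.41959658 -0.3825006   0.20421899] [[0.999, 0.035, -0.0], [0.035, -0.999, 0.0], [-0.0, -0.0, -1.0]] 0.038465036967568575 [ 0.63  0.28 -0.01  1.88  0.    0.99 -0.91] [-0.36034873 -0.50526684 -0.24272515]
```

View pics/w1b.png

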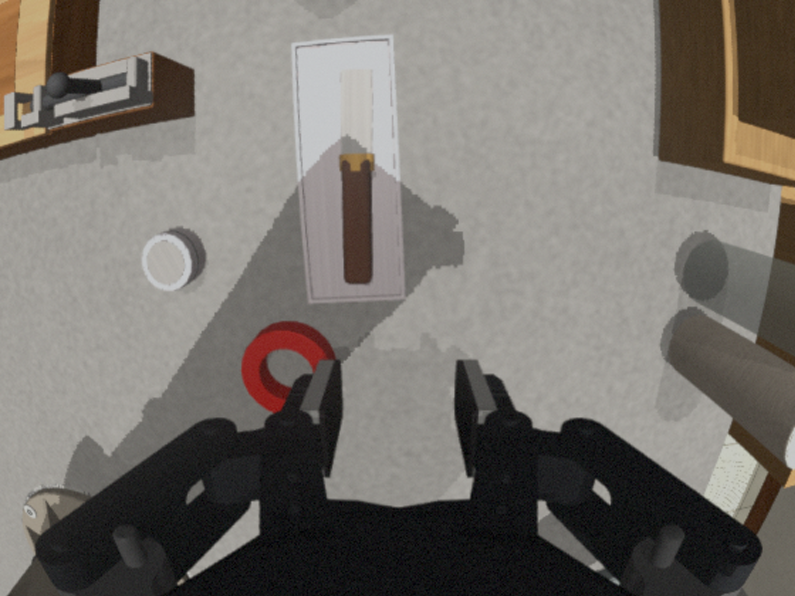

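The wrist view shows the opener lying straight in the tray: handle end at (357,284), ferrule end at (357,152) and blade tip at (357,68). The nearest pot's top is at (168,262) and the knob is at (58,86). All are in 1.42x pixels.

```bash
python3 -c "
from h import *
c=ld('w1');k=1.42
for n,u,v,z in (('butt top',357.5,282,.028),('front top',357,170,.028),('tip',357,68,.0175),('blade root',357,152,.0175),('potA',168,260,.03),('knob',58,86,.125),('trayTL',293,43,.008),('trayTR',393,36,.008),('trayBL',308,301,.008),('trayBR',404,298,.008)):
  print(n,wonz(c,u/k,v/k,z).round(4))
print(bw(-.055,-.185,.125))
plan([((.482,-.3475,.10),1.5)])"
```

```text
butt top [ 0.4122 -0.3522  0.028 ]
front top [ 0.4912 -0.35    0.028 ]
tip [ 0.5653 -0.3463  0.0175]
blade root [ 0.5041 -0.3487  0.0175]
potA [ 0.4255 -0.2054  0.03  ]
knob [ 0.5486 -0.1798  0.125 ]
trayTL [ 0.5881 -0.2969  0.008 ]
trayTR [ 0.5931 -0.3705  0.008 ]
trayBL [ 0.3908 -0.3122  0.008 ]
trayBR [ 0.396  -0.3862  0.008 ]
[ 0.55279348 -0.18395817  0.125     ]
slide [6.36, -3.28, 10.42] dr [-0.01, 0.02, 0.5]
```

Emit:
arm_command(increments=[{"slide": [3.2, -1.7, 3], "dr": [0, 0, 0.3], "grip": 0.15}, {"slide": [6.3, -3.3, 6], "dr": [0, 0, 0.3], "grip": 0.15}, {"slide": [6.3, -3.3, 9], "dr": [0, 0, 0.3], "grip": 0.15}, {"slide": [6.3, -3.3, 12], "dr": [0, 0, 0.3], "grip": 0.15}, {"slide": [6.3, -3.3, 14], "dr": [0, 0, 0.3], "grip": 0.15}, {"slide": [6.3, -3.3, 15], "dr": [0, 0, 0.3], "grip": 0.15}, {"slide": [6.3, -3.3, 15], "dr": [0, 0, 0.3], "grip": 0.15}])

```text
t: 1.62
tcp_pos: [0.4793, -0.3486, 0.0523]
tcp_rot: [[1.0, 0.026, -0.003], [0.026, -1.0, 0.001], [-0.003, -0.001, -1.0]]
ft_force: [-0.1, 0.8, 0.5]
opening: 0.0361
finger_force: 0.0
```

```bash
python3 -c "
from h import *
snap('wrist','w2')
im=cv2.imread('pics/w2.png')
cv2.imwrite('pics/w2b.png',cv2.resize(im[0:420,100:460],None,fx=1.42,fy=1.42,interpolation=2))
plan([((.482,-.348,.010),2)])"
```

```text
slide [0.19, -0.09, 4.4] dr [-0.02, 0.08, -0.5]
```

View pics/w2b.png

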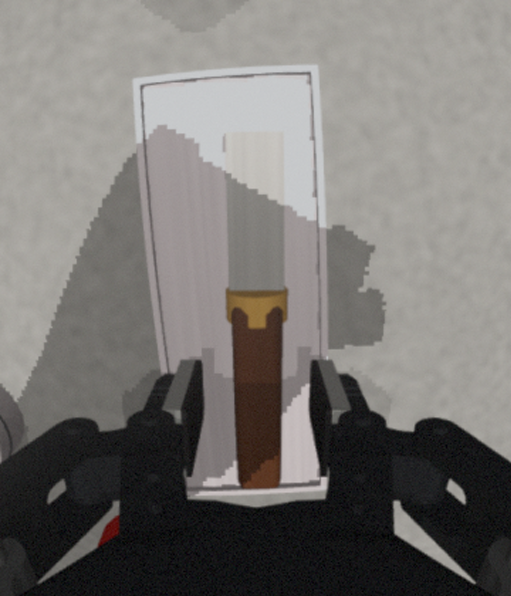

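The handle (x≈258) sits midway between the fingers (203 and 312). I'll go down and grip.

Emit:
arm_command(increments=[{"slide": [0.2, 0, 2], "dr": [0, 0, 0], "grip": 0.15}, {"slide": [0.2, 0, 4], "dr": [0, 0, 0], "grip": 0.15}, {"slide": [0.2, 0, 4.3], "dr": [0, 0, 0], "grip": 0.15}, {"slide": [0.2, 0, 4.3], "dr": [0, 0, 0], "grip": 0.3}, {"slide": [0.2, 0, 4.3], "dr": [0, 0, 0], "grip": 1}, {"slide": [0.2, 0, 4.3], "dr": [0, 0, 0], "grip": 1}, {"slide": [0.2, 0, 4.3], "dr": [0, 0, 0], "grip": 1}, {"slide": [0.2, 0, 4.3], "dr": [0, 0, 0], "grip": 1}], newtons=100)

```text
t: 2.33
tcp_pos: [0.4838, -0.3488, 0.0133]
tcp_rot: [[1.0, 0.027, 0.002], [0.027, -1.0, -0.001], [0.002, 0.001, -1.0]]
ft_force: [-3.5, 0.3, 9.6]
opening: 0.0171
finger_force: 98.9
```

Emit:
arm_command(increments=[{"slide": [0, 0, 0], "dr": [0, 0, 0], "grip": 1}, {"slide": [0, 0, 0], "dr": [0, 0, 0], "grip": 1}, {"slide": [0, 0, -2], "dr": [0, 0, 0], "grip": 1}, {"slide": [0, 0, -5], "dr": [0, 0, 0], "grip": 1}, {"slide": [0, 0, -9], "dr": [0, 0, 0], "grip": 1}, {"slide": [0, 0, -13], "dr": [0, 0, 0], "grip": 1}, {"slide": [0, 0, -15], "dr": [0, 0, 0], "grip": 1}, {"slide": [0, 0, -15], "dr": [0, 0, 0], "grip": 1}])

```text
t: 3.0
tcp_pos: [0.4853, -0.3496, 0.1679]
tcp_rot: [[1.0, 0.027, 0.008], [0.027, -1.0, -0.005], [0.008, 0.005, -1.0]]
ft_force: [0.4, -0.7, -1.1]
opening: 0.0173
finger_force: 98.0
```

```bash
python3 -c "
from h import *
snap('wrist','w3')
im=cv2.imread('pics/w3.png')
cv2.imwrite('pics/w3b.png',cv2.resize(im[0:340,0:420],None,fx=1.7,fy=1.7,interpolation=2))
"
```

```text
(no output)
```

View pics/w3b.png

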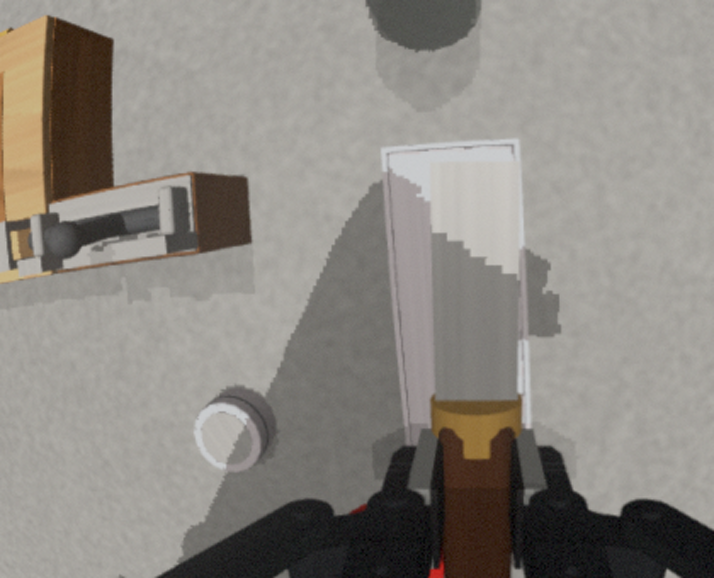

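The opener is held. Its blade tip is at (475,162) in the crop, with edges at 431 and 517.

```bash
python3 -c "
from h import *
from bench import bot
c=ld('w3');k=1.7
o=bot.get_obs();p,R=o['tcp_pos'],o['tcp_rot'];print(p)
def tool(u,v):
  q,d=wray(c,u/k,v/k);return R.T@(q-p),R.T@d
q,d=tool(475,162)
for X in (.08,.084,.088): print('tip tool',(q+d*(X-q[0])/d[0]).round(4))
a,da=tool(431,162);b,db=tool(518,162)
# depth where width = 22mm
da/=da[2];db/=db[2];t=.022/np.linalg.norm(da-db);print('by width',(a+da*t).round(4),(b+db*t).round(4))
q,d=tool(477,398);print('root',[ (q+d*(X-q[0])/d[0]).round(4) for X in (.015,.019,.023)])
A,B=tool(433,398)[1],tool(521,398)[1]
"
```

```text
[ 0.48444094 -0.34897639  0.16515471]
tip tool [ 0.08    0.0004 -0.0353]
tip tool [0.084  0.0003 0.0151]
tip tool [0.088  0.0003 0.0655]
by width [ 0.0826 -0.0108 -0.0034] [ 0.0826  0.0112 -0.0034]
root [array([0.015 , 0.0009, 0.0097]), array([ 0.019 ,  0.0009, -0.0014]), array([ 0.023 ,  0.0009, -0.0124])]
```

```bash
python3 -c "
from h import *
p=bw(-.1715,0,.125); print(p)
plan([(bw(-.1715,0,.165),3.56),(bw(-.1715,0,.075),3.56)])"
```

```text
[ 0.42503094 -0.00654908  0.125     ]
slide [-5.0, -34.39, -0.12] dr [0.19, -0.29, -1.98]
slide [0.0, 0.0, 9.0] dr [0.0, 0.0, 0.0]
```

Emit:
arm_command(increments=[{"slide": [-1, -4, 0], "dr": [0, 0, -1], "grip": 1}, {"slide": [-2, -8, 0], "dr": [0, 0, -2], "grip": 1}, {"slide": [-3, -12, 0], "dr": [0, 0, -2], "grip": 1}, {"slide": [-4, -16, 0], "dr": [0, 0, -2], "grip": 1}, {"slide": [-5, -20, 0], "dr": [0, 0, -2], "grip": 1}, {"slide": [-5, -24, 0], "dr": [0, 0, -2], "grip": 1}, {"slide": [-5, -28, 0], "dr": [0, 0, -2], "grip": 1}, {"slide": [-5, -32, 0], "dr": [0, 0, -2], "grip": 1}])

```text
t: 3.72
tcp_pos: [0.4232, -0.0279, 0.1612]
tcp_rot: [[0.998, 0.062, -0.0], [0.062, -0.998, -0.0], [-0.0, 0.0, -1.0]]
ft_force: [1.4, -0.4, -1.3]
opening: 0.0173
finger_force: 98.1
```

```bash
python3 -c "
from h import *
plan([(bw(-.1715,0,.075),3.56)])
from bench import bot
o=bot.get_obs();print(o['tcp_pos'],o['tcp_rot'].round(3).tolist())"
```

```text
slide [0.32, -2.12, 8.62] dr [0.01, 0.0, 0.02]
[ 0.42319055 -0.02791809  0.16121976] [[0.998, 0.062, -0.0], [0.062, -0.998, -0.0], [-0.0, 0.0, -1.0]]
```

Emit:
arm_command(increments=[{"slide": [0.2, -1.1, 2], "dr": [0, 0, 0], "grip": 1}, {"slide": [0.2, -2.1, 4], "dr": [0, 0, 0], "grip": 1}, {"slide": [0.2, -2.1, 7], "dr": [0, 0, 0], "grip": 1}, {"slide": [0.2, -2.1, 9], "dr": [0, 0, 0], "grip": 1}, {"slide": [0.2, -2.1, 10.4], "dr": [0, 0, 0], "grip": 1}, {"slide": [0.2, -2.1, 10.4], "dr": [0, 0, 0], "grip": 1}, {"slide": [0.2, -2.1, 10.4], "dr": [0, 0, 0], "grip": 1}, {"slide": [0.2, -2.1, 10.4], "dr": [0, 0, 0], "grip": 1}])

```text
t: 4.38
tcp_pos: [0.4251, -0.0084, 0.058]
tcp_rot: [[0.998, 0.063, 0.0], [0.063, -0.998, 0.0], [0.0, -0.0, -1.0]]
ft_force: [0.1, 0.2, -1.4]
opening: 0.0175
finger_force: 98.1
```

```bash
python3 -c "
from h import *
S=snap('scene','s2');D=snap('side','d2')
im=cv2.imread('pics/s2.png');im2=cv2.imread('pics/d2.png')
a=cv2.resize(im[190:290,220:350],None,fx=3,fy=3,interpolation=2);b=cv2.resize(im2[150:270,200:330],None,fx=3,fy=3,interpolation=2)
cv2.imwrite('pics/sd2.png',np.hstack([cv2.copyMakeBorder(a,0,60,0,10,0),b]))
plan([(bw(-.1325,0,.055),3.56)])
from bench import bot
o=bot.get_obs();print(o['tcp_pos'],o['ft_force'])"
```

```text
slide [3.87, -0.19, 0.34] dr [0.0, -0.09, 0.03]
[ 0.42548654 -0.00847352  0.05831568] [-0.15746678  0.54019994 -0.3373321 ]
```

View pics/sd2.png

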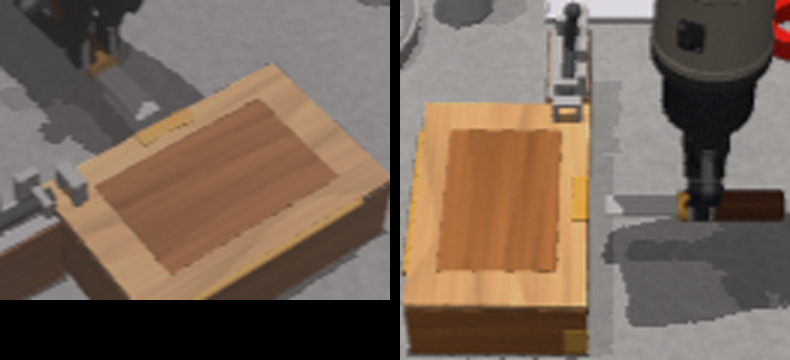

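The blade tip stands just in front of the brass plate: scene crop (150,112), side crop (607,204). I'll triangulate it and compare it with the plate in the box frame.

```bash
python3 -c "
from h import *
S,D=ld('s2'),ld('d2')
def tri(a,b):
  (o,d),(p,e)=ray(S,*a),ray(D,*b)
  M=np.c_[d,-e];t=np.linalg.lstsq(M,p-o,rcond=None)[0];x,y=o+d*t[0],p+e*t[1];return ((x+y)/2).round(4),np.linalg.norm(x-y).round(4)
def tob(P):
  c,s=np.cos(BY),np.sin(BY);q=P[:2]-BOX;return np.r_[c*q[0]+s*q[1],-s*q[0]+c*q[1],P[2]].round(4)
for n,a,b in (('tip',(150/3+220,112/3+190),(207/3+200,204/3+150)),('plate',(166/3+220,127/3+190),(181/3+200,198/3+150))):
  P,e=tri(a,b);print(n,P,e,tob(P))
print(proj(D,bw(-.089,0,.0613)),proj(S,bw(-.089,0,.0613)),(207/3+200,204/3+150),(150/3+220,112/3+190))
"
```

```text
tip [ 0.5055 -0.0013  0.0635] 0.0004 [-0.0909  0.0002  0.0635]
plate [ 0.5288 -0.0015  0.0687] 0.002 [-0.0676 -0.0014  0.0687]
[[268.23293071 218.51339545]] [[270.27631683 228.38419494]] (269.0, 218.0) (270.0, 227.33333333333334)
```

Emit:
arm_command(increments=[{"slide": [0, 0, 0.45], "dr": [0, 0, 0], "grip": 1}, {"slide": [0, 0, 0.45], "dr": [0, 0, 0], "grip": 1}, {"slide": [0, 0, 0.45], "dr": [0, 0, 0], "grip": 1}, {"slide": [0.6, 0, 0.45], "dr": [0, 0, 0], "grip": 1}, {"slide": [1.2, 0, 0.45], "dr": [0, 0, 0], "grip": 1}, {"slide": [1.8, 0, 0.45], "dr": [0, 0, 0], "grip": 1}, {"slide": [2.2, 0, 0.45], "dr": [0, 0, 0], "grip": 1}, {"slide": [2.2, 0, 0.45], "dr": [0, 0, 0], "grip": 1}])

```text
t: 5.15
tcp_pos: [0.4481, -0.0069, 0.0529]
tcp_rot: [[0.998, 0.063, 0.001], [0.063, -0.998, 0.0], [0.001, -0.0, -1.0]]
ft_force: [-1.6, -0.4, -0.8]
opening: 0.0175
finger_force: 98.1
```

Emit:
arm_command(increments=[{"slide": [0.6, 0, 0], "dr": [0, 0, 0], "grip": 1}, {"slide": [1.2, 0, 0], "dr": [0, 0, 0], "grip": 1}, {"slide": [1.8, 0, 0], "dr": [0, 0, 0], "grip": 1}, {"slide": [1.8, 0, 0], "dr": [0, 0, 0], "grip": 1}])

```text
t: 5.48
tcp_pos: [0.4663, -0.0057, 0.053]
tcp_rot: [[0.998, 0.063, 0.001], [0.063, -0.998, 0.0], [0.001, -0.0, -1.0]]
ft_force: [0.1, 0.4, -1.2]
opening: 0.0175
finger_force: 98.2
```

Emit:
arm_command(increments=[{"slide": [0, 0, -0.8], "dr": [0, 0, 0], "grip": 1}, {"slide": [0, 0, -1.6], "dr": [0, 0, 0], "grip": 1}, {"slide": [0.2, 0, -2.8], "dr": [0, 0, 0], "grip": 1}, {"slide": [0.4, 0, -3.8], "dr": [0, 0, 0], "grip": 1}, {"slide": [0.7, 0, -4.6], "dr": [0, 0, 0], "grip": 1}, {"slide": [0.7, 0, -4.6], "dr": [0, 0, 0], "grip": 1}])

```text
t: 5.98
tcp_pos: [0.4727, -0.0055, 0.1007]
tcp_rot: [[0.998, 0.063, 0.002], [0.063, -0.998, -0.0], [0.002, 0.0, -1.0]]
ft_force: [-1.0, 1.0, -2.1]
opening: 0.0173
finger_force: 98.2
```

```bash
python3 -c "
from h import *
S=snap('scene','s3');D=snap('side','d3')
im=cv2.imread('pics/s3.png');im2=cv2.imread('pics/d3.png')
a=cv2.resize(im[170:300,220:350],None,fx=3,fy=3,interpolation=2);b=cv2.resize(im2[140:270,200:330],None,fx=3,fy=3,interpolation=2)
cv2.imwrite('pics/sd3.png',np.hstack([a,b]))"
```

```text
(no output)
```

View pics/sd3.png

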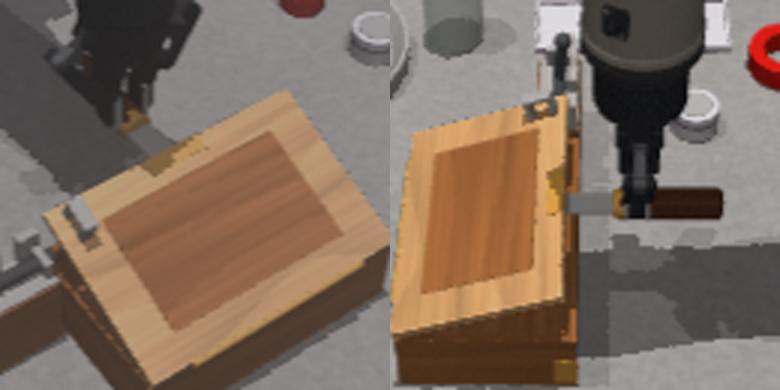

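The lid is lifting on the blade. I'll follow the arc.

Emit:
arm_command(increments=[{"slide": [0.4, 0, -1.0], "dr": [0, 0, 0], "grip": 1}, {"slide": [0.9, 0, -1.9], "dr": [0, 0, 0], "grip": 1}, {"slide": [1.5, 0, -2.8], "dr": [0, 0, 0], "grip": 1}, {"slide": [2.1, 0, -3.7], "dr": [0, 0, 0], "grip": 1}, {"slide": [2.9, 0, -4.5], "dr": [0, 0, 0], "grip": 1}, {"slide": [3.7, 0, -5.2], "dr": [0, 0, 0], "grip": 1}, {"slide": [4.5, 0, -5.8], "dr": [0, 0, 0], "grip": 1}, {"slide": [5.4, 0, -6.4], "dr": [0, 0, 0], "grip": 1}])

```text
t: 6.75
tcp_pos: [0.5266, -0.002, 0.1636]
tcp_rot: [[0.998, 0.063, 0.0], [0.063, -0.998, 0.0], [0.0, -0.0, -1.0]]
ft_force: [-4.3, -0.0, -1.4]
opening: 0.0174
finger_force: 98.3
```

Emit:
arm_command(increments=[{"slide": [1, 0, -0.5], "dr": [0, 0, 0], "grip": 1}, {"slide": [2, 0, -0.9], "dr": [0, 0, 0], "grip": 1}, {"slide": [3, 0, -1.2], "dr": [0, 0, 0], "grip": 1}, {"slide": [4, 0, -1.5], "dr": [0, 0, 0], "grip": 1}, {"slide": [5, 0, -1.6], "dr": [0, 0, 0], "grip": 1}, {"slide": [5.8, 0, -1.6], "dr": [0, 0, 0], "grip": 1}, {"slide": [5.8, 0, -1.6], "dr": [0, 0, 0], "grip": 1}])

```text
t: 7.33
tcp_pos: [0.5854, 0.0018, 0.1787]
tcp_rot: [[0.998, 0.063, 0.001], [0.063, -0.998, 0.0], [0.001, -0.0, -1.0]]
ft_force: [-0.2, -0.2, -1.9]
opening: 0.0175
finger_force: 98.4
```

```bash
python3 -c "
from h import *
from bench import bot
o=bot.get_obs();P=o['tcp_pos'];c,s=np.cos(BY),np.sin(BY);q=P[:2]-BOX;print(c*q[0]+s*q[1],-s*q[0]+c*q[1],P[2],o['tcp_rot'].round(3).tolist())"
```

```text
-0.010947646442481328 -0.001592573397084355 0.17870689501743503 [[0.998, 0.063, 0.001], [0.063, -0.998, 0.0], [0.001, -0.0, -1.0]]
```

Emit:
arm_command(increments=[{"slide": [0.6, 0, 0], "dr": [0, 0, 0], "grip": 1}, {"slide": [1.1, 0, 0], "dr": [0, 0, 0], "grip": 1}])

```text
t: 7.5
tcp_pos: [0.5946, 0.0023, 0.1786]
tcp_rot: [[0.998, 0.063, -0.001], [0.063, -0.998, 0.0], [-0.001, -0.0, -1.0]]
ft_force: [-3.1, 0.0, -0.5]
opening: 0.0172
finger_force: 98.4
```

Emit:
arm_command(increments=[{"slide": [0.3, 0, 0], "dr": [0, 0, 0], "grip": 1}, {"slide": [0.3, 0, 0], "dr": [0, 0, 0], "grip": 1}])

```text
t: 7.67
tcp_pos: [0.598, 0.0025, 0.1787]
tcp_rot: [[0.998, 0.063, 0.0], [0.063, -0.998, 0.0], [0.0, -0.0, -1.0]]
ft_force: [0.2, -0.6, -0.4]
opening: 0.0176
finger_force: 98.4
```

Emit:
arm_command(increments=[{"slide": [0.3, 0, 0], "dr": [0, 0, 0], "grip": 1}, {"slide": [0.3, 0, 0], "dr": [0, 0, 0], "grip": 1}])

```text
t: 7.83
tcp_pos: [0.6002, 0.0026, 0.1787]
tcp_rot: [[0.998, 0.063, -0.001], [0.063, -0.998, -0.0], [-0.001, -0.0, -1.0]]
ft_force: [-3.7, 0.1, -1.2]
opening: 0.0174
finger_force: 98.5
```

Emit:
arm_command(increments=[{"slide": [0.3, 0, 0], "dr": [0, 0, 0], "grip": 1}, {"slide": [0.3, 0, 0], "dr": [0, 0, 0], "grip": 1}])

```text
t: 8.0
tcp_pos: [0.6006, 0.0026, 0.1778]
tcp_rot: [[0.998, 0.063, -0.007], [0.063, -0.998, -0.001], [-0.007, 0.0, -1.0]]
ft_force: [-20.9, -0.3, 4.9]
opening: 0.0171
finger_force: 99.3
```

```bash
python3 -c "
from h import *
snap('scene','s4');snap('side','d4')
im=cv2.imread('pics/s4.png');im2=cv2.imread('pics/d4.png')
a=cv2.resize(im[150:300,220:350],None,fx=3,fy=3,interpolation=2);b=cv2.resize(im2[120:270,190:320],None,fx=3,fy=3,interpolation=2)
cv2.imwrite('pics/sd4.png',np.hstack([a,b]))"
```

View pics/sd4.png

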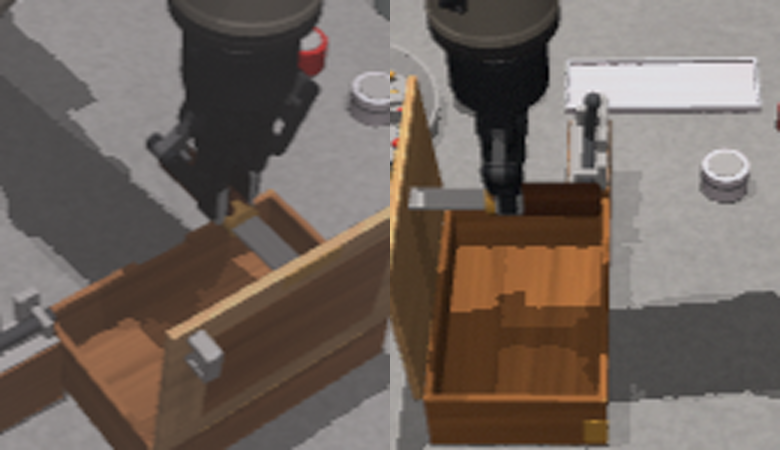

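The lid is against its stop, with 21 N on the blade: side crop lid upright at (415,240), chest empty. I'll back off and return the opener.

Emit:
arm_command(increments=[{"slide": [-2, 0, 0], "dr": [0, 0, 0], "grip": 1}, {"slide": [-5, 0, 0], "dr": [0, 0, 0], "grip": 1}, {"slide": [-8, 0, 0], "dr": [0, 0, 0], "grip": 1}, {"slide": [-11, 2, 0], "dr": [0, 0, 0], "grip": 1}, {"slide": [-12, 5, 0], "dr": [0, 0, 0], "grip": 1}, {"slide": [-12, 9, 0], "dr": [0, 0, 0], "grip": 1}, {"slide": [-12, 13, 0], "dr": [0, 0, 0], "grip": 1}, {"slide": [-12, 16, 0], "dr": [0, 0, 0], "grip": 1}])

```text
t: 8.77
tcp_pos: [0.4939, -0.1678, 0.1797]
tcp_rot: [[0.998, 0.061, 0.002], [0.061, -0.998, -0.001], [0.002, 0.001, -1.0]]
ft_force: [1.1, 0.5, -0.2]
opening: 0.0174
finger_force: 98.5
```

```bash
python3 -c "
from h import *
plan([((.484,-.346,.12),2.5)])"
```

```text
slide [-2.09, 17.72, 5.99] dr [0.08, -0.11, 1.02]
```

Emit:
arm_command(increments=[{"slide": [-1, 4, 0], "dr": [0, 0, 1], "grip": 1}, {"slide": [-2.1, 8, 0], "dr": [0, 0, 1], "grip": 1}, {"slide": [-2.1, 12, 0], "dr": [0, 0, 1], "grip": 1}, {"slide": [-2.1, 15, 1], "dr": [0, 0, 1], "grip": 1}, {"slide": [-2.1, 17.7, 3], "dr": [0, 0, 1], "grip": 1}, {"slide": [-2.1, 17.7, 6], "dr": [0, 0, 1], "grip": 1}, {"slide": [-2.1, 17.7, 9], "dr": [0, 0, 1], "grip": 1}, {"slide": [-2.1, 17.7, 9], "dr": [0, 0, 1], "grip": 1}])

```text
t: 9.43
tcp_pos: [0.4815, -0.3414, 0.084]
tcp_rot: [[0.999, 0.045, -0.006], [0.045, -0.999, 0.003], [-0.005, -0.004, -1.0]]
ft_force: [-2.1, 1.8, -2.2]
opening: 0.0173
finger_force: 98.5
```

```bash
python3 -c "
from h import *
plan([((.484,-.346,.0135),2.5)])
snap('wrist','w5')
c=ld('w5')"
```

```text
slide [0.27, 0.49, 7.05] dr [-0.2, 0.31, 0.06]
```

Emit:
arm_command(increments=[{"slide": [0.2, 0.2, 2], "dr": [0, 0, 0], "grip": 1}, {"slide": [0.2, 0.2, 4], "dr": [0, 0, 0], "grip": 1}, {"slide": [0.2, 0.2, 5.5], "dr": [0, 0, 0], "grip": 1}, {"slide": [0.2, 0.2, 6.2], "dr": [0, 0, 0], "grip": 1}, {"slide": [0.2, 0.2, 6.2], "dr": [0, 0, 0], "grip": 1}, {"slide": [0.2, 0.2, 6.2], "dr": [0, 0, 0], "grip": 1}])

```text
t: 9.98
tcp_pos: [0.4869, -0.3445, 0.0283]
tcp_rot: [[0.999, 0.046, 0.001], [0.046, -0.999, -0.001], [0.001, 0.001, -1.0]]
ft_force: [0.6, -0.2, -1.3]
opening: 0.0173
finger_force: 98.5
```

```bash
python3 -c "
from h import *
plan([((.484,-.346,.0135),2.5)])
snap('wrist','w5')
im=cv2.imread('pics/w5.png')
cv2.imwrite('pics/w5b.png',cv2.resize(im[0:420,100:460],None,fx=1.42,fy=1.42,interpolation=2))"
```

```text
slide [-0.3, 0.13, 1.48] dr [0.04, -0.07, 0.11]
```

View pics/w5b.png

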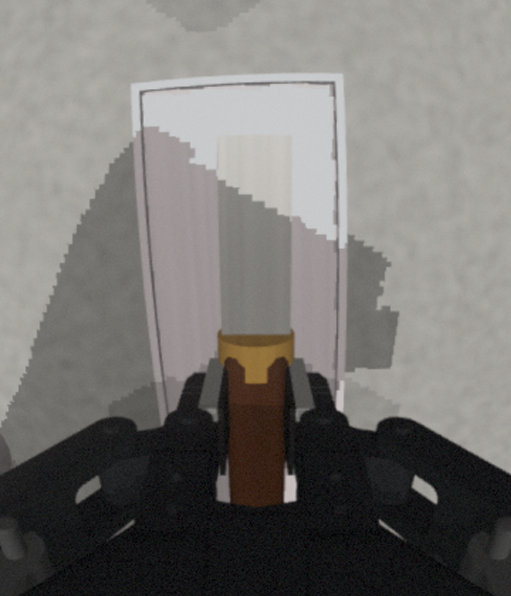

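The opener is level and centred over the tray: blade at (255,235), tray inner edges at 150 and 340. I'll lower it and let go.

Emit:
arm_command(increments=[{"slide": [-0.2, 0, 0.7], "dr": [0, 0, 0], "grip": 1}, {"slide": [-0.2, 0, 1.2], "dr": [0, 0, 0], "grip": 1}, {"slide": [-0.2, 0, 1.45], "dr": [0, 0, 0], "grip": 1}, {"slide": [-0.2, 0, 1.55], "dr": [0, 0, 0], "grip": 1}, {"slide": [-0.2, 0, 1.55], "dr": [0, 0, 0], "grip": 1}], newtons=40)

```text
t: 10.45
tcp_pos: [0.484, -0.3445, 0.0132]
tcp_rot: [[0.999, 0.045, 0.0], [0.045, -0.999, -0.0], [0.0, 0.0, -1.0]]
ft_force: [-12.1, 7.6, 38.2]
opening: 0.0173
finger_force: 103.7
```

Emit:
arm_command(increments=[{"slide": [0, 0, 0], "dr": [0, 0, 0], "grip": 0.4}, {"slide": [0, 0, 0], "dr": [0, 0, 0], "grip": 0.2}, {"slide": [0, 0, 0], "dr": [0, 0, 0], "grip": 0.15}, {"slide": [0, 0, 0], "dr": [0, 0, 0], "grip": 0.15}, {"slide": [0, 0, -2], "dr": [0, 0, 0], "grip": 0.15}, {"slide": [0, 0, -5], "dr": [0, 0, 0], "grip": 0.15}, {"slide": [0, 0, -9], "dr": [0, 0, 0], "grip": 0}, {"slide": [0, 0, -13], "dr": [0, 0, 0], "grip": -0.4}])

```text
t: 11.12
tcp_pos: [0.4834, -0.3439, 0.1421]
tcp_rot: [[0.999, 0.045, -0.002], [0.045, -0.999, 0.001], [-0.002, -0.001, -1.0]]
ft_force: [1.3, -0.5, -0.1]
opening: 0.053
finger_force: 0.0
```

```bash
cat >> h.py <<'E'
def bird(c,cx,cy,z=.03,half=.12,fish=True):
    n=int(half*2000)+1;g=np.linspace(-half,half,n)
    X,Y=np.meshgrid(cx+g,cy+g);P=np.c_[X.ravel(),Y.ravel(),np.full(X.size,z)]
    V=c["view"];p=P@V[:3,:3].T+V[:3,3];K=c["camera_matrix"]
    x,y,w=p[:,0],-p[:,1],-p[:,2];r=np.hypot(x,y)
    k=np.arctan2(r,w)/np.maximum(r,1e-9) if fish else 1/w
    return cv2.remap(np.ascontiguousarray(c["image"]),(K[0,0]*x*k+K[0,2]).reshape(n,n).astype(np.float32),(K[1,1]*y*k+K[1,2]).reshape(n,n).astype(np.float32),cv2.INTER_LINEAR)
def pots(c,cx,cy,half=.12,fish=True):
    b=bird(c,cx,cy,.03,half,fish);g=cv2.GaussianBlur(cv2.cvtColor(b,cv2.COLOR_RGB2GRAY),(3,3),0)
    h=cv2.HoughCircles(g,cv2.HOUGH_GRADIENT,1,30,param1=80,param2=12,minRadius=19,maxRadius=26)
    out=[]
    for u,v,r in ([] if h is None else h[0][:5]):
        m=b[max(0,int(v)-10):int(v)+10,max(0,int(u)-10):int(u)+10].reshape(-1,3).mean(0)
        out.append(((cx-half+u/1000).round(4),(cy-half+v/1000).round(4),r,m.round().tolist()))
    return out
E
python3 -c "
from h import *
S=snap('scene','s6');D=snap('side','d6')
for p in ((.4245,-.2025),(.436,.292),(.568,.334)):
  print(p)
  for c in (ld('a_scene'),S,ld('a_side'),D): print('  ',pots(c,*p,half=.05,fish=False)[:3])
plan([((.4245,-.2035,.15),93.5)])"
```

```text
(0.4245, -0.2025)
   [(np.float32(0.424), np.float32(-0.203), np.float32(22.1), [147.0, 143.0, 144.0])]
   [(np.float32(0.424), np.float32(-0.204), np.float32(22.4), [150.0, 146.0, 146.0])]
   [(np.float32(0.425), np.float32(-0.203), np.float32(23.0), [171.0, 166.0, 165.0])]
   [(np.float32(0.425), np.float32(-0.202), np.float32(22.9), [165.0, 160.0, 159.0])]
(0.436, 0.292)
   [(np.float32(0.4345), np.float32(0.2905), np.float32(22.7), [147.0, 143.0, 143.0])]
   [(np.float32(0.4345), np.float32(0.2915), np.float32(22.5), [163.0, 158.0, 159.0])]
   [(np.float32(0.4365), np.float32(0.2925), np.float32(21.7), [170.0, 165.0, 163.0])]
   [(np.float32(0.4395), np.float32(0.2925), np.float32(19.9), [176.0, 172.0, 169.0])]
(0.568, 0.334)
   [(np.float32(0.5675), np.float32(0.3325), np.float32(22.8), [147.0, 143.0, 144.0]), (np.float32(0.5885), np.float32(0.3055), np.float32(22.9), [91.0, 86.0, 89.0])]
   [(np.float32(0.5355), np.float32(0.3095), np.float32(23.2), [163.0, 158.0, 159.0])]
   [(np.float32(0.5685), np.float32(0.3345), np.float32(22.5), [169.0, 165.0, 163.0])]
   [(np.float32(0.5365), np.float32(0.3115), np.float32(22.8), [176.0, 171.0, 169.0])]
slide [-5.58, -14.53, -0.36] dr [0.55, -0.11, -90.92]
```

Image code works well. Pot C has been knocked to (0.536,0.3105). Pot A is unchanged, so I take it first.

Emit:
arm_command(increments=[{"slide": [-1, -3, 0], "dr": [0, 0, -7], "grip": -0.4}, {"slide": [-3, -7, 0], "dr": [0, 0, -14], "grip": -0.5}, {"slide": [-5, -11, 0], "dr": [0, 0, -21], "grip": -0.5}, {"slide": [-5.6, -14.5, 0], "dr": [0, 0, -28], "grip": -0.5}, {"slide": [-5.6, -14.5, 0], "dr": [0, 0, -35], "grip": -0.5}, {"slide": [-5.6, -14.5, 0], "dr": [0, 0, -42], "grip": -0.5}, {"slide": [-5.6, -14.5, 0], "dr": [0, 0, -48], "grip": -0.5}, {"slide": [-5.6, -14.5, 0], "dr": [0, 0, -48], "grip": -0.5}])

```text
t: 11.88
tcp_pos: [0.4216, -0.2019, 0.1414]
tcp_rot: [[0.63, 0.776, 0.0], [0.776, -0.63, 0.0], [0.0, 0.0, -1.0]]
ft_force: [-0.3, 0.2, 0.3]
opening: 0.064
finger_force: 0.0
```

Emit:
arm_command(increments=[{"slide": [0, 0, 0], "dr": [0, 0, -7], "grip": -0.5}, {"slide": [0, 0, 0], "dr": [0, 0, -14], "grip": -0.5}, {"slide": [0, 0, 0], "dr": [0, 0, -21], "grip": -0.5}, {"slide": [0, 0, 0], "dr": [0, 0, -28], "grip": -0.5}, {"slide": [0, 0, 0], "dr": [0, 0, -35], "grip": -0.5}, {"slide": [0, 0, 0], "dr": [0, 0, -43], "grip": -0.5}, {"slide": [0, 0, 0], "dr": [0, 0, -43], "grip": -0.5}, {"slide": [0, 0, 0], "dr": [0, 0, -43], "grip": -0.5}])

```text
t: 12.55
tcp_pos: [0.4215, -0.2022, 0.1412]
tcp_rot: [[-0.057, 0.998, -0.0], [0.998, 0.057, 0.0], [0.0, -0.0, -1.0]]
ft_force: [-0.4, -0.5, -0.0]
opening: 0.0641
finger_force: 0.0
```

```bash
python3 -c "
from h import *
c=snap('wrist','w6')
print(pots(c,.4245,-.203,half=.05))
plan([((.4245,-.203,.008),93.5)])"
```

```text
[(np.float32(0.423), np.float32(-0.2015), np.float32(22.1), [121.0, 119.0, 115.0])]
slide [-0.1, 0.3, 13.33] dr [-0.01, -0.01, -0.28]
```

Emit:
arm_command(increments=[{"slide": [0, 0.25, 3.5], "dr": [0, 0, 0], "grip": -0.5}, {"slide": [0, 0.25, 7], "dr": [0, 0, 0], "grip": -0.5}, {"slide": [0, 0.25, 10], "dr": [0, 0, 0], "grip": -0.5}, {"slide": [0, 0.25, 12.5], "dr": [0, 0, 0], "grip": -0.5}, {"slide": [0, 0.25, 13.2], "dr": [0, 0, 0], "grip": -0.5}, {"slide": [0, 0.25, 13.2], "dr": [0, 0, 0], "grip": -0.3}, {"slide": [0, 0.25, 13.2], "dr": [0, 0, 0], "grip": 0.3}, {"slide": [0, 0.25, 13.2], "dr": [0, 0, 0], "grip": 0.3}], newtons=45)

```text
t: 13.27
tcp_pos: [0.4249, -0.2022, 0.0108]
tcp_rot: [[-0.061, 0.998, 0.002], [0.998, 0.061, -0.001], [-0.001, 0.002, -1.0]]
ft_force: [0.9, 0.6, 0.3]
opening: 0.0442
finger_force: 45.8
```

Emit:
arm_command(increments=[{"slide": [0, 0, 0], "dr": [0, 0, 0], "grip": 0.3}, {"slide": [0, 0, 0], "dr": [0, 0, 0], "grip": 0.3}, {"slide": [0, 0, -3], "dr": [0, 0, 0], "grip": 0.3}, {"slide": [0, 0, -7], "dr": [0, 0, 0], "grip": 0.3}, {"slide": [0, 0, -11], "dr": [0, 0, 0], "grip": 0.3}, {"slide": [0, 0, -15], "dr": [0, 0, 0], "grip": 0.3}, {"slide": [0, 0, -16], "dr": [0, 0, 0], "grip": 0.3}])

```text
t: 13.85
tcp_pos: [0.4263, -0.2027, 0.1757]
tcp_rot: [[-0.062, 0.998, 0.007], [0.998, 0.062, -0.003], [-0.004, 0.007, -1.0]]
ft_force: [1.5, -1.3, -0.6]
opening: 0.0445
finger_force: 46.3
```

```bash
python3 -c "
from h import *
w=[(bw(-.005,-.065,.168),93.56),(bw(-.005,-.065,.017),93.56)]
plan(w)"
```

```text
slide [13.08, 17.74, 0.84] dr [0.4, 0.22, 0.01]
slide [0.0, 0.0, 15.1] dr [0.0, 0.0, 0.0]
```

Emit:
arm_command(increments=[{"slide": [3, 3, 0], "dr": [0, 0, 0], "grip": 0.3}, {"slide": [5.5, 6, 0], "dr": [0, 0, 0], "grip": 0.3}, {"slide": [8, 9, 0], "dr": [0, 0, 0], "grip": 0.3}, {"slide": [10.5, 12, 0], "dr": [0, 0, 0], "grip": 0.3}, {"slide": [13, 15, 0], "dr": [0, 0, 0], "grip": 0.3}, {"slide": [13, 17.7, 0], "dr": [0, 0, 0], "grip": 0.3}, {"slide": [13, 17.7, 0], "dr": [0, 0, 0], "grip": 0.3}, {"slide": [13, 17.7, 0], "dr": [0, 0, 0], "grip": 0.3}])

```text
t: 14.52
tcp_pos: [0.5933, -0.0604, 0.1693]
tcp_rot: [[-0.064, 0.998, 0.0], [0.998, 0.064, 0.0], [0.0, 0.0, -1.0]]
ft_force: [-0.4, -0.5, -0.3]
opening: 0.0445
finger_force: 46.4
```

```bash
python3 -c "
from h import *
plan([(bw(-.005,-.065,.018),93.56)])"
```

```text
slide [-0.09, 0.19, 15.13] dr [0.01, -0.03, 0.08]
```

Emit:
arm_command(increments=[{"slide": [0, 0, 4], "dr": [0, 0, 0], "grip": 0.3}, {"slide": [0, 0, 8], "dr": [0, 0, 0], "grip": 0.3}, {"slide": [0, 0, 11.5], "dr": [0, 0, 0], "grip": 0.3}, {"slide": [0, 0, 14], "dr": [0, 0, 0], "grip": 0.3}, {"slide": [0, 0, 15], "dr": [0, 0, 0], "grip": 0.3}, {"slide": [0, 0, 15.1], "dr": [0, 0, 0], "grip": 0.3}, {"slide": [0, 0, 15.1], "dr": [0, 0, 0], "grip": 0.3}])

```text
t: 15.1
tcp_pos: [0.5926, -0.0613, 0.0193]
tcp_rot: [[-0.062, 0.998, 0.0], [0.998, 0.062, -0.0], [-0.0, 0.0, -1.0]]
ft_force: [0.7, 0.4, 0.6]
opening: 0.0444
finger_force: 48.5
```

Emit:
arm_command(increments=[{"slide": [0, 0, 0], "dr": [0, 0, 0], "grip": -0.2}, {"slide": [0, 0, 0], "dr": [0, 0, 0], "grip": -0.4}, {"slide": [0, 0, 0], "dr": [0, 0, 0], "grip": -0.4}, {"slide": [0, 0, 0], "dr": [0, 0, 0], "grip": -0.4}, {"slide": [0, 0, -4], "dr": [0, 0, 0], "grip": -0.4}, {"slide": [0, 0, -8], "dr": [0, 0, 0], "grip": -0.4}, {"slide": [0, 0, -12], "dr": [0, 0, 0], "grip": -0.5}, {"slide": [0, 0, -14], "dr": [0, 0, 0], "grip": -0.5}])

```text
t: 15.77
tcp_pos: [0.5941, -0.0608, 0.1635]
tcp_rot: [[-0.063, 0.998, 0.005], [0.998, 0.063, -0.0], [-0.001, 0.005, -1.0]]
ft_force: [1.2, 0.3, -0.1]
opening: 0.0643
finger_force: 0.0
```

```bash
python3 -c "
from h import *
c=snap('scene','s7');d=snap('side','d7')
for p in ((.4345,.2915),(.536,.3105)): print([pots(k,*p,half=.07,fish=False)[:3] for k in (c,d)])
print(bw(-.005,-.065,.03))
plan([((.4365,.292,.15),93.5)])"
```

```text
[[(np.float32(0.435), np.float32(0.292), np.float32(22.9), [167.0, 162.0, 162.0]), (np.float32(0.37), np.float32(0.253), np.float32(22.7), [101.0, 48.0, 47.0])], [(np.float32(0.435), np.float32(0.293), np.float32(21.7), [183.0, 179.0, 176.0])]]
[[(np.float32(0.5365), np.float32(0.311), np.float32(22.1), [167.0, 162.0, 163.0])], [(np.float32(0.5375), np.float32(0.312), np.float32(23.0), [183.0, 178.0, 176.0])]]
[ 0.59524574 -0.06108504  0.03      ]
slide [36.23, -13.6, 1.18] dr [0.4, 0.08, 0.08]
```

Emit:
arm_command(increments=[{"slide": [4, 0, 0], "dr": [0, 0, 0], "grip": -0.5}, {"slide": [8, -1, 0], "dr": [0, 0, 0], "grip": -0.5}, {"slide": [12, -2, 0], "dr": [0, 0, 0], "grip": -0.5}, {"slide": [16, -3, 0], "dr": [0, 0, 0], "grip": -0.5}, {"slide": [20, -3.5, 0], "dr": [0, 0, 0], "grip": -0.5}, {"slide": [24, -3.5, 0], "dr": [0, 0, 0], "grip": -0.5}, {"slide": [28, -3.5, 0], "dr": [0, 0, 0], "grip": -0.5}, {"slide": [30, -3.5, 0], "dr": [0, 0, 0], "grip": -0.5}])

```text
t: 16.53
tcp_pos: [0.5373, 0.2414, 0.1586]
tcp_rot: [[-0.067, 0.998, 0.0], [0.998, 0.067, 0.002], [0.002, 0.0, -1.0]]
ft_force: [-0.7, 0.8, -0.3]
opening: 0.0642
finger_force: 0.0
```

```bash
python3 -c "
from h import *
c=snap('wrist','w7')
print(pots(c,.537,.3115,half=.05))
plan([((.537,.3115,.15),93.56),((.537,.3115,.0085),93.56)])"
```

```text
[(np.float32(0.5365), np.float32(0.312), np.float32(22.9), [139.0, 136.0, 132.0])]
slide [6.73, 0.48, 0.89] dr [0.01, -0.19, 0.43]
slide [0.0, 0.0, 14.15] dr [0.0, 0.0, 0.0]
```

Emit:
arm_command(increments=[{"slide": [3.5, 0.4, 0.5], "dr": [0, 0, 0], "grip": -0.5}, {"slide": [6.8, 0.45, 3], "dr": [0, 0, 0], "grip": -0.5}, {"slide": [6.8, 0.45, 6.5], "dr": [0, 0, 0], "grip": -0.5}, {"slide": [6.8, 0.45, 10], "dr": [0, 0, 0], "grip": -0.5}, {"slide": [6.8, 0.45, 13], "dr": [0, 0, 0], "grip": -0.5}, {"slide": [6.8, 0.45, 14.9], "dr": [0, 0, 0], "grip": -0.5}, {"slide": [6.8, 0.45, 14.9], "dr": [0, 0, 0], "grip": -0.5}, {"slide": [6.8, 0.45, 14.9], "dr": [0, 0, 0], "grip": -0.5}])

```text
t: 17.25
tcp_pos: [0.5384, 0.3041, 0.0089]
tcp_rot: [[-0.063, 0.998, -0.002], [0.998, 0.063, -0.001], [-0.001, -0.002, -1.0]]
ft_force: [0.4, 0.6, 0.7]
opening: 0.064
finger_force: 0.0
```

Emit:
arm_command(increments=[{"slide": [0, 0, 0], "dr": [0, 0, 0], "grip": 0.3}, {"slide": [0, 0, 0], "dr": [0, 0, 0], "grip": 0.3}, {"slide": [0, 0, 0], "dr": [0, 0, 0], "grip": 0.3}, {"slide": [0, 0, 0], "dr": [0, 0, 0], "grip": 0.3}, {"slide": [0, 0, -3], "dr": [0, 0, 0], "grip": 0.3}, {"slide": [0, 0, -7], "dr": [0, 0, 0], "grip": 0.3}, {"slide": [0, 0, -11], "dr": [0, 0, 0], "grip": 0.3}, {"slide": [0, 0, -11], "dr": [0, 0, 0], "grip": 0.3}])

```text
t: 17.92
tcp_pos: [0.5421, 0.3067, 0.1282]
tcp_rot: [[-0.063, 0.998, 0.01], [0.998, 0.063, 0.005], [0.005, 0.01, -1.0]]
ft_force: [2.1, 1.5, -0.3]
opening: 0.0442
finger_force: 46.5
```

```bash
python3 -c "
from h import *
plan([(bw(-.005,.065,.12),93.56)])"
```

```text
slide [-24.04, 3.0, 0.73] dr [0.57, -0.27, 0.03]
```

Emit:
arm_command(increments=[{"slide": [-4, 0.5, 0], "dr": [0, 0, 0], "grip": 0.3}, {"slide": [-8, 1, 0], "dr": [0, 0, 0], "grip": 0.3}, {"slide": [-12, 1.5, 0], "dr": [0, 0, 0], "grip": 0.3}, {"slide": [-16, 2, 0], "dr": [0, 0, 0], "grip": 0.3}, {"slide": [-20, 2.5, 0], "dr": [0, 0, 0], "grip": 0.3}, {"slide": [-24, 3, 0], "dr": [0, 0, 0], "grip": 0.3}, {"slide": [-24, 3, 0], "dr": [0, 0, 0], "grip": 0.3}, {"slide": [-24, 3, 0], "dr": [0, 0, 0], "grip": 0.3}])

```text
t: 18.58
tcp_pos: [0.5848, 0.0636, 0.1204]
tcp_rot: [[-0.058, 0.998, 0.002], [0.998, 0.058, -0.001], [-0.001, 0.002, -1.0]]
ft_force: [-0.4, 0.5, 0.0]
opening: 0.0444
finger_force: 46.5
```

```bash
python3 -c "
from h import *
plan([(bw(-.005,.062,.0155),93.56)])"
```

```text
slide [0.2, 0.25, 10.49] dr [0.09, 0.05, -0.25]
```

Emit:
arm_command(increments=[{"slide": [0, 0.3, 4], "dr": [0, 0, 0], "grip": 0.3}, {"slide": [0, 0.3, 7.5], "dr": [0, 0, 0], "grip": 0.3}, {"slide": [0, 0.3, 9.5], "dr": [0, 0, 0], "grip": 0.3}, {"slide": [0, 0.3, 10.4], "dr": [0, 0, 0], "grip": 0.3}, {"slide": [0, 0.3, 10.5], "dr": [0, 0, 0], "grip": 0.3}, {"slide": [0, 0.3, 10.5], "dr": [0, 0, 0], "grip": 0.3}])

```text
t: 19.08
tcp_pos: [0.5871, 0.0683, 0.0148]
tcp_rot: [[-0.064, 0.998, 0.0], [0.998, 0.064, 0.001], [0.001, 0.0, -1.0]]
ft_force: [-0.8, 0.2, -0.5]
opening: 0.0442
finger_force: 54.9
```

Emit:
arm_command(increments=[{"slide": [0, 0, 0], "dr": [0, 0, 0], "grip": -0.2}, {"slide": [0, 0, 0], "dr": [0, 0, 0], "grip": -0.4}, {"slide": [0, 0, 0], "dr": [0, 0, 0], "grip": -0.4}, {"slide": [0, 0, 0], "dr": [0, 0, 0], "grip": -0.4}, {"slide": [0, 0, -4], "dr": [0, 0, 0], "grip": -0.4}, {"slide": [0, 0, -8], "dr": [0, 0, 0], "grip": -0.4}, {"slide": [0, 0, -12], "dr": [0, 0, 0], "grip": -0.5}, {"slide": [0, 0, -12], "dr": [0, 0, 0], "grip": -0.5}])

```text
t: 19.75
tcp_pos: [0.5904, 0.0679, 0.142]
tcp_rot: [[-0.063, 0.998, 0.01], [0.998, 0.063, 0.001], [0.001, 0.01, -1.0]]
ft_force: [1.5, 1.4, -0.1]
opening: 0.0642
finger_force: 0.0
```

```bash
python3 -c "
from h import *
c=snap('scene','s8');d=snap('side','d8')
print([pots(k,.4345,.292,half=.07,fish=False)[:3] for k in (c,d)])
plan([((.4355,.2925,.13),93.5)])"
```

```text
[[(np.float32(0.434), np.float32(0.2905), np.float32(23.9), [164.0, 159.0, 160.0]), (np.float32(0.484), np.float32(0.2285), np.float32(20.2), [60.0, 59.0, 60.0])], [(np.float32(0.437), np.float32(0.2915), np.float32(21.7), [187.0, 182.0, 180.0])]]
slide [23.47, -13.82, 0.6] dr [0.22, 0.01, 0.07]
```

Emit:
arm_command(increments=[{"slide": [3.5, -2, 0], "dr": [0, 0, 0], "grip": -0.5}, {"slide": [7, -4, 0], "dr": [0, 0, 0], "grip": -0.5}, {"slide": [10.5, -6.2, 0], "dr": [0, 0, 0], "grip": -0.5}, {"slide": [14, -8.3, 0], "dr": [0, 0, 0], "grip": -0.5}, {"slide": [17.5, -10.4, 0], "dr": [0, 0, 0], "grip": -0.5}, {"slide": [21, -12.4, 0], "dr": [0, 0, 0], "grip": -0.5}, {"slide": [23.5, -13.8, 0], "dr": [0, 0, 0], "grip": -0.5}, {"slide": [23.5, -13.8, 0], "dr": [0, 0, 0], "grip": -0.5}])

```text
t: 20.52
tcp_pos: [0.4303, 0.2978, 0.134]
tcp_rot: [[-0.07, 0.998, -0.002], [0.998, 0.07, 0.002], [0.002, -0.002, -1.0]]
ft_force: [-0.3, 0.4, -0.1]
opening: 0.0644
finger_force: 0.0
```

Emit:
arm_command(increments=[{"slide": [0, 0, 0], "dr": [0, 0, 0], "grip": -0.5}, {"slide": [0, 0, 0], "dr": [0, 0, 0], "grip": -0.5}])

```text
t: 20.68
tcp_pos: [0.4344, 0.2921, 0.1336]
tcp_rot: [[-0.063, 0.998, -0.001], [0.998, 0.063, -0.001], [-0.001, -0.001, -1.0]]
ft_force: [0.9, 0.0, 0.5]
opening: 0.0642
finger_force: 0.0
```

```bash
python3 -c "
from h import *
c=snap('wrist','w8')
print(pots(c,.4355,.292,half=.05))
plan([((.4355,.292,.0085),93.56)])"
```

```text
[(np.float32(0.435), np.float32(0.2925), np.float32(21.8), [104.0, 102.0, 98.0])]
slide [0.04, 0.08, 12.52] dr [-0.05, 0.05, -0.03]
```

Emit:
arm_command(increments=[{"slide": [0, 0.1, 4], "dr": [0, 0, 0], "grip": -0.5}, {"slide": [0, 0.1, 8], "dr": [0, 0, 0], "grip": -0.5}, {"slide": [0, 0.1, 11], "dr": [0, 0, 0], "grip": -0.5}, {"slide": [0, 0.1, 12.4], "dr": [0, 0, 0], "grip": -0.5}, {"slide": [0, 0.1, 12.4], "dr": [0, 0, 0], "grip": -0.5}, {"slide": [0, 0.1, 12.4], "dr": [0, 0, 0], "grip": -0.5}, {"slide": [0, 0.1, 12.4], "dr": [0, 0, 0], "grip": 0.3}, {"slide": [0, 0.1, 12.4], "dr": [0, 0, 0], "grip": 0.3}])

```text
t: 21.4
tcp_pos: [0.4366, 0.2929, 0.0119]
tcp_rot: [[-0.062, 0.998, 0.002], [0.998, 0.062, 0.001], [0.001, 0.002, -1.0]]
ft_force: [-4.6, -3.9, 12.6]
opening: 0.0448
finger_force: 43.8
```

Emit:
arm_command(increments=[{"slide": [0, 0, 0], "dr": [0, 0, 0], "grip": 0.3}, {"slide": [0, 0, 0], "dr": [0, 0, 0], "grip": 0.3}, {"slide": [0, 0, -3], "dr": [0, 0, 0], "grip": 0.3}, {"slide": [0, 0, -7], "dr": [0, 0, 0], "grip": 0.3}, {"slide": [0, 0, -11], "dr": [0, 0, 0], "grip": 0.3}, {"slide": [0, 0, -11], "dr": [0, 0, 0], "grip": 0.3}, {"slide": [0, 0, -11], "dr": [0, 0, 0], "grip": 0.3}])

```text
t: 21.98
tcp_pos: [0.4372, 0.2934, 0.1237]
tcp_rot: [[-0.062, 0.998, 0.006], [0.998, 0.062, 0.003], [0.002, 0.006, -1.0]]
ft_force: [-0.5, -0.3, -1.0]
opening: 0.0443
finger_force: 46.4
```

```bash
python3 -c "
from h import *
plan([(bw(-.005,.0,.12),93.56)])
d=ld('d8');print(pots(d,.59,0,half=.12,fish=False));print(bw(-.005,-.065,0),bw(-.005,.065,0))"
```

```text
slide [-29.86, 13.58, 0.38] dr [0.33, -0.12, -0.01]
[(np.float32(0.5955), np.float32(-0.0665), np.float32(22.7), [183.0, 179.0, 177.0]), (np.float32(0.5905), np.float32(0.0685), np.float32(19.9), [90.0, 88.0, 87.0])]
[ 0.59524574 -0.06108504  0.        ] [0.58717355 0.0686641  0.        ]
```

Emit:
arm_command(increments=[{"slide": [-3.7, 1.7, 0], "dr": [0, 0, 0], "grip": 0.3}, {"slide": [-7.4, 3.4, 0], "dr": [0, 0, 0], "grip": 0.3}, {"slide": [-11.1, 5.1, 0], "dr": [0, 0, 0], "grip": 0.3}, {"slide": [-14.8, 6.8, 0], "dr": [0, 0, 0], "grip": 0.3}, {"slide": [-18.5, 8.5, 0], "dr": [0, 0, 0], "grip": 0.3}, {"slide": [-22.2, 10.2, 0], "dr": [0, 0, 0], "grip": 0.3}, {"slide": [-25.9, 11.9, 0], "dr": [0, 0, 0], "grip": 0.3}, {"slide": [-29.6, 13.6, 0], "dr": [0, 0, 0], "grip": 0.3}])

```text
t: 22.65
tcp_pos: [0.59, 0.0035, 0.12]
tcp_rot: [[-0.062, 0.998, -0.001], [0.998, 0.062, -0.0], [-0.0, -0.001, -1.0]]
ft_force: [1.0, 0.9, -0.6]
opening: 0.0441
finger_force: 46.4
```

Emit:
arm_command(increments=[{"slide": [0, 0, 0], "dr": [0, 0, 0], "grip": 0.3}, {"slide": [0, 0, 0], "dr": [0, 0, 0], "grip": 0.3}])

```text
t: 22.82
tcp_pos: [0.5901, 0.0029, 0.1195]
tcp_rot: [[-0.058, 0.998, -0.001], [0.998, 0.058, -0.0], [-0.0, -0.001, -1.0]]
ft_force: [-0.0, 1.2, -1.0]
opening: 0.0442
finger_force: 46.4
```

```bash
python3 -c "
from h import *
plan([((.592,.003,.018),93.56)])"
```

```text
slide [-0.0, 0.2, 10.15] dr [-0.05, 0.02, -0.23]
```

Emit:
arm_command(increments=[{"slide": [0, 0.2, 4], "dr": [0, 0, 0], "grip": 0.3}, {"slide": [0, 0.2, 7.5], "dr": [0, 0, 0], "grip": 0.3}, {"slide": [0, 0.2, 9.5], "dr": [0, 0, 0], "grip": 0.3}, {"slide": [0, 0.2, 10.2], "dr": [0, 0, 0], "grip": 0.3}, {"slide": [0, 0.2, 10.2], "dr": [0, 0, 0], "grip": 0.3}, {"slide": [0, 0.2, 10.2], "dr": [0, 0, 0], "grip": 0.3}])

```text
t: 23.32
tcp_pos: [0.5912, 0.0072, 0.0182]
tcp_rot: [[-0.064, 0.998, -0.001], [0.998, 0.064, 0.0], [0.001, -0.001, -1.0]]
ft_force: [0.1, -0.3, -1.5]
opening: 0.0443
finger_force: 51.4
```

Emit:
arm_command(increments=[{"slide": [0, 0, 0], "dr": [0, 0, 0], "grip": -0.2}, {"slide": [0, 0, 0], "dr": [0, 0, 0], "grip": -0.4}, {"slide": [0, 0, 0], "dr": [0, 0, 0], "grip": -0.4}, {"slide": [0, 0, 0], "dr": [0, 0, 0], "grip": -0.4}, {"slide": [0, 0, -4], "dr": [0, 0, 0], "grip": -0.4}, {"slide": [0, 0, -8], "dr": [0, 0, 0], "grip": -0.4}, {"slide": [0, 0, -12], "dr": [0, 0, 0], "grip": 0}, {"slide": [0, 0, -12], "dr": [0, 0, 0], "grip": 1}])

```text
t: 23.98
tcp_pos: [0.5953, 0.0067, 0.146]
tcp_rot: [[-0.063, 0.998, 0.01], [0.998, 0.063, 0.0], [-0.0, 0.01, -1.0]]
ft_force: [1.6, 0.1, 0.2]
opening: 0.0366
finger_force: 0.0
```

Emit:
arm_command(increments=[{"slide": [0, 0, -4], "dr": [0, 0, 0], "grip": 1}, {"slide": [0, 0, -8], "dr": [0, 0, 0], "grip": 1}, {"slide": [0, 0, -11.5], "dr": [0, 0, 0], "grip": 1}, {"slide": [0, 0, -11.5], "dr": [0, 0, 0], "grip": 1}, {"slide": [0, 3, -11.5], "dr": [0, 0, 0], "grip": 1}, {"slide": [0, 7, -11.5], "dr": [0, 0, 0], "grip": 1}, {"slide": [0, 11, -11.5], "dr": [0, 0, 0], "grip": 1}, {"slide": [0, 14.5, -11.5], "dr": [0, 0, 0], "grip": 1}])

```text
t: 24.65
tcp_pos: [0.7385, 0.0148, 0.2535]
tcp_rot: [[-0.062, 0.998, 0.001], [0.998, 0.062, -0.0], [-0.001, 0.001, -1.0]]
ft_force: [0.4, -0.4, 1.2]
opening: 0.0003
finger_force: 0.0
```

```bash
python3 -c "
from h import *
c=snap('scene','s9')
d=snap('side','d9')
plan([(bw(.138,0,.19),93.56)])
a=cv2.resize(cv2.imread('pics/s9.png')[130:330,210:370],None,fx=2.4,fy=2.4,interpolation=2);b=cv2.resize(cv2.imread('pics/d9.png')[100:300,180:340],None,fx=2.4,fy=2.4,interpolation=2)
cv2.imwrite('pics/sd9.png',np.hstack([a,b]))"
```

```text
slide [-0.25, -0.59, 6.13] dr [-0.04, -0.07, 0.01]
```

View pics/sd9.png

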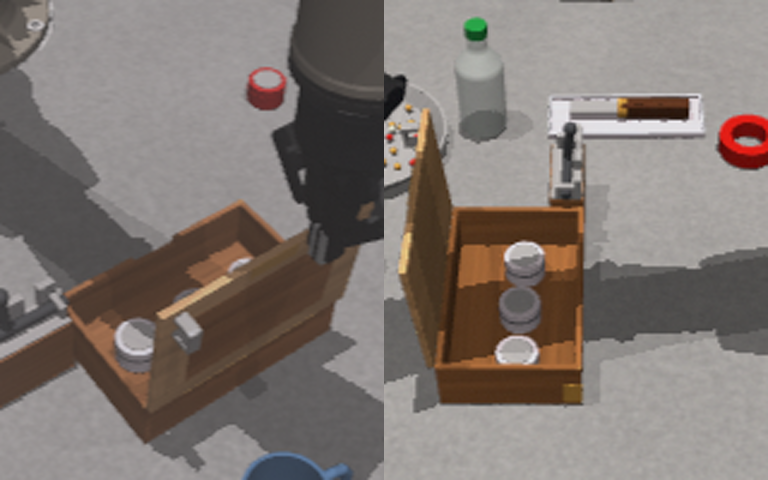

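All three pots stand in the chest: side crop (525,258), (520,308) and (517,352). The opener lies in its tray at (630,108). Next I shut the lid from behind.

Emit:
arm_command(increments=[{"slide": [0, -0.3, 3], "dr": [0, 0, 0], "grip": 1}, {"slide": [0, -0.3, 6.2], "dr": [0, 0, 0], "grip": 1}, {"slide": [0, -0.3, 6.2], "dr": [0, 0, 0], "grip": 1}, {"slide": [0, -1.5, 6.2], "dr": [0, 0, 0], "grip": 1}, {"slide": [0, -3, 6.2], "dr": [0, 0, 0], "grip": 1}, {"slide": [0, -4.5, 6.2], "dr": [0, 0, 0], "grip": 1}, {"slide": [0, -6, 6.2], "dr": [0, 0, 0], "grip": 1}, {"slide": [0, -7.5, 6.2], "dr": [0, 0, 0], "grip": 1}])

```text
t: 25.42
tcp_pos: [0.6615, 0.0104, 0.1932]
tcp_rot: [[-0.063, 0.998, 0.002], [0.998, 0.063, -0.0], [-0.0, 0.002, -1.0]]
ft_force: [3.0, 0.7, -1.1]
opening: -0.0001
finger_force: 1.1
```

Emit:
arm_command(increments=[{"slide": [0, -1.5, 0.4], "dr": [0, 0, 0], "grip": 1}, {"slide": [0, -3.2, 1.1], "dr": [0, 0, 0], "grip": 1}, {"slide": [0, -4.7, 2.0], "dr": [0, 0, 0], "grip": 1}, {"slide": [0, -6, 3], "dr": [0, 0, 0], "grip": 1}, {"slide": [0, -7.2, 4.2], "dr": [0, 0, 0], "grip": 1}, {"slide": [0, -8.3, 5.6], "dr": [0, 0, 0], "grip": 1}, {"slide": [0, -9.2, 7.1], "dr": [0, 0, 0], "grip": 1}, {"slide": [0, -9.8, 8.7], "dr": [0, 0, 0], "grip": 1}])

```text
t: 26.08
tcp_pos: [0.5639, 0.0041, 0.1059]
tcp_rot: [[-0.063, 0.998, 0.002], [0.998, 0.063, -0.001], [-0.001, 0.002, -1.0]]
ft_force: [0.5, -0.3, 2.2]
opening: -0.0001
finger_force: 0.9
```

Emit:
arm_command(increments=[{"slide": [0, -0.3, 1], "dr": [0, 0, 0], "grip": 1}, {"slide": [0, -0.5, 2], "dr": [0, 0, 0], "grip": 1}, {"slide": [0, -0.5, 3], "dr": [0, 0, 0], "grip": 1}, {"slide": [0, -0.5, 3.5], "dr": [0, 0, 0], "grip": 1}, {"slide": [0, -0.5, 3.5], "dr": [0, 0, 0], "grip": 1}])

```text
t: 26.5
tcp_pos: [0.5591, 0.0039, 0.07]
tcp_rot: [[-0.063, 0.998, -0.001], [0.998, 0.063, -0.001], [-0.001, -0.001, -1.0]]
ft_force: [-6.3, -2.4, 9.9]
opening: 0.0001
finger_force: 5.0
```

Emit:
arm_command(increments=[{"slide": [0, 0, 0.2], "dr": [0, 0, 0], "grip": 1}, {"slide": [0, 0, 0.2], "dr": [0, 0, 0], "grip": 1}, {"slide": [0, 0, 0.2], "dr": [0, 0, 0], "grip": 1}])

```text
t: 26.75
tcp_pos: [0.5593, 0.0039, 0.0696]
tcp_rot: [[-0.063, 0.998, 0.0], [0.998, 0.063, -0.002], [-0.002, 0.0, -1.0]]
ft_force: [-20.0, -2.8, 48.6]
opening: 0.0003
finger_force: 24.0
```

Emit:
arm_command(increments=[{"slide": [0, 0, -3], "dr": [0, 0, 0], "grip": 1}, {"slide": [0, 0, -6], "dr": [0, 0, 0], "grip": 1}, {"slide": [0, 0, -9.5], "dr": [0, 0, 0], "grip": 1}, {"slide": [-3, 0, -9.5], "dr": [0, 0, 0], "grip": 1}, {"slide": [-7, -0.8, -9.5], "dr": [0, 0, 0], "grip": 1}, {"slide": [-11, -1.8, -9.5], "dr": [0, 0, 0], "grip": 1}, {"slide": [-13, -1.8, -9.5], "dr": [0, 0, 0], "grip": 1}, {"slide": [-13, -1.8, -9.5], "dr": [0, 0, 0], "grip": 1}])

```text
t: 27.42
tcp_pos: [0.549, -0.1328, 0.1625]
tcp_rot: [[-0.056, 0.998, 0.0], [0.998, 0.056, -0.002], [-0.002, 0.0, -1.0]]
ft_force: [0.3, 0.7, -0.8]
opening: -0.0001
finger_force: 0.0
```

```bash
cat >> h.py <<'E'
def knob(c,fish,z=.125,y0=-.185):
    P=bw(-.055,y0,z);b=bird(c,P[0],P[1],z,.05,fish);return b
E
python3 -c "
from h import *
plan([(bw(-.055,-.222,.16),93.56)])
S,D,W=snap('scene','s10'),snap('side','d10'),snap('wrist','w10')
P=bw(-.055,-.185,.125)
out=[]
for n,c,f in (('s',S,False),('d',D,False),('w',W,True)):
  b=bird(c,P[0],P[1],.125,.035,f);out.append(cv2.resize(b,(260,260),interpolation=cv2.INTER_CUBIC))
  g=cv2.GaussianBlur(b.max(2),(5,5),0).astype(float)
  k=np.zeros((71,71));h=cv2.matchTemplate(g.astype(np.float32),np.float32(255)-cv2.circle(np.zeros((25,25),np.float32),(12,12),8,255,-1),cv2.TM_CCOEFF_NORMED)
  _,m,_,l=cv2.minMaxLoc(h);print(n,m,P[0]-.035+(l[0]+12)/1000,P[1]-.035+(l[1]+12)/1000)
  # lid height check
cv2.imwrite('pics/k.png',np.hstack(out)[:,:,::-1]);print(P)
# lid shut check: compare to initial image around lid
for n,c in (('a_scene',S),('a_side',D)):
  a=bird(ld(n),*bw(0.02,0.03,.07)[:2],.07,.06,False).astype(int);e=bird(c,*bw(0.02,0.03,.07)[:2],.07,.06,False);print(n,np.abs(a-e).mean())
"
```

```text
slide [-8.83, 0.11, 0.27] dr [0.01, 0.11, -0.34]
s 0.520605206489563 0.5757934761150617 -0.18795816569409127
d 0.4522930681705475 0.5517934761150617 -0.16095816569409127
w 0.4906870126724243 0.5427934761150617 -0.18195816569409126
[ 0.55279348 -0.18395817  0.125     ]
a_scene 6.747421624205997
a_side 4.190674589622749
```

Emit:
arm_command(increments=[{"slide": [-4, 0.1, 0], "dr": [0, 0, 0], "grip": 1}, {"slide": [-8, 0.1, 0], "dr": [0, 0, 0], "grip": 1}, {"slide": [-8.9, 0.1, 0], "dr": [0, 0, 0], "grip": 1}, {"slide": [-8.9, 0.1, 0], "dr": [0, 0, 0], "grip": 1}, {"slide": [-8.9, 0.1, 2.5], "dr": [0, 0, 0], "grip": 1}, {"slide": [-8.9, 0.1, 4.9], "dr": [0, 0, 0], "grip": 1}, {"slide": [-8.9, 0.1, 4.9], "dr": [0, 0, 0], "grip": 1}, {"slide": [-8.9, 0.1, 4.9], "dr": [0, 0, 0], "grip": 1}])

```text
t: 28.23
tcp_pos: [0.5556, -0.2138, 0.1129]
tcp_rot: [[-0.065, 0.998, -0.002], [0.998, 0.065, 0.001], [0.002, -0.002, -1.0]]
ft_force: [-0.4, -0.2, 0.7]
opening: -0.0003
finger_force: 0.0
```

```bash
python3 -c "
from h import *
plan([(bw(-.055,-.166,.112),93.56)])
S,W=snap('scene','s11'),snap('wrist','w11')
a=cv2.resize(S['image'][205:305,160:290],(390,300),interpolation=cv2.INTER_CUBIC)
b=cv2.resize(W['image'][100:380,100:460],(390,300),interpolation=cv2.INTER_CUBIC)
cv2.imwrite('pics/k2.png',np.hstack([a,b])[:,:,::-1])"
```

```text
slide [4.89, -0.08, 0.1] dr [-0.1, -0.09, 0.16]
```

Emit:
arm_command(increments=[{"slide": [0.8, 0, 0], "dr": [0, 0, 0], "grip": 1}, {"slide": [1.6, 0, 0], "dr": [0, 0, 0], "grip": 1}, {"slide": [2.4, 0, 0], "dr": [0, 0, 0], "grip": 1}, {"slide": [3.2, 0, 0], "dr": [0, 0, 0], "grip": 1}, {"slide": [3.9, 0, 0], "dr": [0, 0, 0], "grip": 1}, {"slide": [4.3, 0, 0], "dr": [0, 0, 0], "grip": 1}, {"slide": [4.3, 0, 0], "dr": [0, 0, 0], "grip": 1}, {"slide": [4.3, 0, 0], "dr": [0, 0, 0], "grip": 1}])

```text
t: 29.0
tcp_pos: [0.5529, -0.1725, 0.1133]
tcp_rot: [[-0.063, 0.998, -0.0], [0.998, 0.063, 0.0], [0.0, -0.0, -1.0]]
ft_force: [-0.1, -0.5, -0.8]
opening: -0.0001
finger_force: 0.0
```

Emit:
arm_command(increments=[{"slide": [0.3, 0, 0], "dr": [0, 0, 0], "grip": 1}, {"slide": [0.3, 0, 0], "dr": [0, 0, 0], "grip": 1}])

```text
t: 29.17
tcp_pos: [0.5527, -0.1696, 0.1133]
tcp_rot: [[-0.062, 0.998, -0.0], [0.998, 0.062, 0.0], [0.0, -0.0, -1.0]]
ft_force: [-0.8, -0.3, 0.0]
opening: 0.0003
finger_force: 0.4
```

Emit:
arm_command(increments=[{"slide": [0.3, 0, 0], "dr": [0, 0, 0], "grip": 1}, {"slide": [0.3, 0, 0], "dr": [0, 0, 0], "grip": 1}])

```text
t: 29.33
tcp_pos: [0.5525, -0.1665, 0.1133]
tcp_rot: [[-0.063, 0.998, -0.0], [0.998, 0.063, 0.0], [0.0, -0.0, -1.0]]
ft_force: [-0.2, -0.8, -0.4]
opening: -0.0003
finger_force: 0.6
```

Emit:
arm_command(increments=[{"slide": [0.3, 0, 0], "dr": [0, 0, 0], "grip": 1}, {"slide": [0.3, 0, 0], "dr": [0, 0, 0], "grip": 1}])

```text
t: 29.5
tcp_pos: [0.5523, -0.1643, 0.1134]
tcp_rot: [[-0.062, 0.998, 0.0], [0.998, 0.062, -0.001], [-0.001, -0.0, -1.0]]
ft_force: [0.7, -5.7, -0.6]
opening: -0.0002
finger_force: 2.8
```

```bash
python3 -c "
from h import *
S,W,D=snap('scene','s12'),snap('wrist','w12'),snap('side','d12')
a=cv2.resize(S['image'][205:305,160:290],(390,300),interpolation=cv2.INTER_CUBIC)
b=cv2.resize(W['image'][60:360,100:490],(390,300),interpolation=cv2.INTER_CUBIC)
d=cv2.resize(D['image'][130:230,200:330],(390,300),interpolation=cv2.INTER_CUBIC)
a0=cv2.resize(ld('s11')['image'][205:305,160:290],(390,300),interpolation=cv2.INTER_CUBIC)
cv2.imwrite('pics/k3.png',np.vstack([np.hstack([a,b]),np.hstack([d,a0])])[:,:,::-1])
from bench import bot
o=bot.get_obs();P=o['tcp_pos'];c,s=np.cos(BY),np.sin(BY);q=P[:2]-BOX;print(c*q[0]+s*q[1],-s*q[0]+c*q[1],P[2],o['ft_force'])"
```

```text
-0.054222552771099185 -0.16537736392363597 0.11338016390942851 [-0.03599053 -4.54418392 -0.66470224]
```

Emit:
arm_command(increments=[{"slide": [0.2, 0, 0], "dr": [0, 0, 0], "grip": 1}, {"slide": [0.2, 0, 0], "dr": [0, 0, 0], "grip": 1}])

```text
t: 29.82
tcp_pos: [0.5523, -0.1637, 0.1135]
tcp_rot: [[-0.061, 0.998, 0.0], [0.998, 0.061, -0.002], [-0.002, 0.0, -1.0]]
ft_force: [0.8, -12.0, -2.3]
opening: 0.0002
finger_force: 6.2
```

```bash
python3 -c "
from h import *
plan([(bw(-.015,-.19,.15),93.56),(bw(-.015,-.145,.15),93.56),(bw(-.015,-.145,.113),93.56)])"
```

```text
slide [-2.53, 3.93, -3.64] dr [0.01, 0.12, -0.04]
slide [4.5, -0.0, 0.0] dr [0.0, 0.0, 0.0]
slide [0.0, 0.0, 3.7] dr [0.0, 0.0, 0.0]
```

Emit:
arm_command(increments=[{"slide": [-1.5, 0, 0], "dr": [0, 0, 0], "grip": 1}, {"slide": [-1.5, 0, -2], "dr": [0, 0, 0], "grip": 1}, {"slide": [-1.5, 0, -4], "dr": [0, 0, 0], "grip": 1}, {"slide": [-1.5, 4, -4], "dr": [0, 0, 0], "grip": 1}, {"slide": [0.5, 4, -4], "dr": [0, 0, 0], "grip": 1}, {"slide": [1.9, 4, -4], "dr": [0, 0, 0], "grip": 1}, {"slide": [1.9, 4, -2], "dr": [0, 0, 0], "grip": 1}, {"slide": [1.9, 4, 0], "dr": [0, 0, 0], "grip": 1}])

```text
t: 30.48
tcp_pos: [0.5911, -0.1384, 0.1138]
tcp_rot: [[-0.065, 0.998, 0.002], [0.998, 0.065, 0.0], [-0.0, 0.002, -1.0]]
ft_force: [1.3, 0.3, 0.2]
opening: 0.0
finger_force: 0.0
```

```bash
python3 -c "
from h import *
plan([(bw(-.032,-.145,.113),93.56)])"
```

```text
slide [-0.3, -1.81, 0.07] dr [0.09, -0.0, 0.17]
```

Emit:
arm_command(increments=[{"slide": [-0.3, -1, 0], "dr": [0, 0, 0], "grip": 1}, {"slide": [-0.3, -2, 0], "dr": [0, 0, 0], "grip": 1}, {"slide": [-0.3, -2.7, 0], "dr": [0, 0, 0], "grip": 1}, {"slide": [-0.3, -3.2, 0], "dr": [0, 0, 0], "grip": 1}, {"slide": [-0.3, -3.2, 0], "dr": [0, 0, 0], "grip": 1}])

```text
t: 30.9
tcp_pos: [0.5584, -0.1458, 0.1145]
tcp_rot: [[-0.062, 0.998, 0.001], [0.998, 0.062, -0.001], [-0.001, 0.001, -1.0]]
ft_force: [-0.0, -0.1, 0.7]
opening: 0.0001
finger_force: 0.0
```

Emit:
arm_command(increments=[{"slide": [0, -0.4, 0], "dr": [0, 0, 0], "grip": 1}, {"slide": [0, -0.8, 0], "dr": [0, 0, 0], "grip": 1}, {"slide": [0, -0.8, 0], "dr": [0, 0, 0], "grip": 1}])

```text
t: 31.15
tcp_pos: [0.5508, -0.1459, 0.1136]
tcp_rot: [[-0.063, 0.998, 0.0], [0.998, 0.063, -0.0], [-0.0, 0.0, -1.0]]
ft_force: [0.7, -1.0, -0.0]
opening: 0.0001
finger_force: 0.0
```

Emit:
arm_command(increments=[{"slide": [0, -0.4, 0], "dr": [0, 0, 0], "grip": 1}, {"slide": [0, -0.7, 0], "dr": [0, 0, 0], "grip": 1}, {"slide": [0, -0.7, 0], "dr": [0, 0, 0], "grip": 1}])

```text
t: 31.4
tcp_pos: [0.5437, -0.1463, 0.1133]
tcp_rot: [[-0.063, 0.998, -0.0], [0.998, 0.063, 0.0], [0.0, -0.0, -1.0]]
ft_force: [-0.7, 1.0, -0.2]
opening: -0.0001
finger_force: 0.0
```

```bash
python3 -c "
from h import *
S,W,D=snap('scene','s13'),snap('wrist','w13'),snap('side','d13')
from bench import bot
o=bot.get_obs();P=o['tcp_pos'];c,s=np.cos(BY),np.sin(BY);q=P[:2]-BOX;print(c*q[0]+s*q[1],-s*q[0]+c*q[1],P[2],o['ft_force'])"
```

```text
-0.06113826454881677 -0.14682932839608923 0.11334497610095867 [-0.54511824 -0.97797873 -0.66636104]
```

Emit:
arm_command(increments=[{"slide": [0, 0, -1.6], "dr": [0, 0, 0], "grip": 1}, {"slide": [0, -1.2, -1.6], "dr": [0, 0, 0], "grip": 1}, {"slide": [0, -2.8, -1.6], "dr": [0, 0, 0], "grip": 1}, {"slide": [0, -2.8, -1.6], "dr": [0, 0, 0], "grip": 1}, {"slide": [0, -3.0, -0.8], "dr": [0, 0, 0], "grip": 1}, {"slide": [0, -3.2, 0], "dr": [0, 0, 0], "grip": 1}, {"slide": [0, -3.4, 0.6], "dr": [0, 0, 0], "grip": 1}, {"slide": [0, -3.4, 0.6], "dr": [0, 0, 0], "grip": 1}])

```text
t: 32.22
tcp_pos: [0.5029, -0.1493, 0.1043]
tcp_rot: [[-0.061, 0.998, -0.015], [0.998, 0.061, -0.001], [0.0, -0.015, -1.0]]
ft_force: [-36.2, -3.8, 20.6]
opening: -0.0001
finger_force: 20.8
```

Emit:
arm_command(increments=[{"slide": [0, -0.3, 0.4], "dr": [0, 0, 0], "grip": 1}, {"slide": [0, -0.5, 0.8], "dr": [0, 0, 0], "grip": 1}, {"slide": [0, -0.5, 1.1], "dr": [0, 0, 0], "grip": 1}, {"slide": [0, -0.5, 1.1], "dr": [0, 0, 0], "grip": 1}])

```text
t: 32.55
tcp_pos: [0.4974, -0.1496, 0.0928]
tcp_rot: [[-0.061, 0.998, -0.016], [0.998, 0.061, -0.0], [0.001, -0.016, -1.0]]
ft_force: [-35.3, -4.7, 9.0]
opening: -0.0
finger_force: 18.4
```

Emit:
arm_command(increments=[{"slide": [0, 0, 0.3], "dr": [0, 0, 0], "grip": 1}, {"slide": [0, 0, 0.3], "dr": [0, 0, 0], "grip": 1}])

```text
t: 32.72
tcp_pos: [0.4966, -0.1497, 0.0895]
tcp_rot: [[-0.061, 0.998, -0.017], [0.998, 0.061, -0.0], [0.001, -0.017, -1.0]]
ft_force: [-37.9, -3.9, 7.4]
opening: -0.0001
finger_force: 19.5
```

Sideways force of 36 N: the finger seems to be in front of the knob or rail. I'll relieve it and look.

Emit:
arm_command(increments=[{"slide": [0, -1, 0], "dr": [0, 0, 0], "grip": 1}, {"slide": [0, -1.5, 0], "dr": [0, 0, 0], "grip": 1}, {"slide": [0, -1.5, -3], "dr": [0, 0, 0], "grip": 1}, {"slide": [0, -1.5, -6], "dr": [0, 0, 0], "grip": 1}, {"slide": [0, -1.5, -6], "dr": [0, 0, 0], "grip": 1}])

```text
t: 33.13
tcp_pos: [0.4932, -0.1498, 0.1575]
tcp_rot: [[-0.063, 0.998, 0.006], [0.998, 0.063, -0.001], [-0.002, 0.006, -1.0]]
ft_force: [0.9, -0.7, 0.6]
opening: -0.0001
finger_force: 0.0
```

```bash
python3 -c "
from h import *
S,W,D=snap('scene','s14'),snap('wrist','w14'),snap('side','d14')
f=lambda im:cv2.resize(im,(390,300),interpolation=cv2.INTER_CUBIC)
a=f(S['image'][215:275,180:258]);d=f(D['image'][145:205,220:298]);w=f(W['image'][60:360,100:490]);a0=f(ld('s13')['image'][215:275,180:258])
cv2.imwrite('pics/k4.png',np.vstack([np.hstack([a,d]),np.hstack([w,a0])])[:,:,::-1])"
```

```text
(no output)
```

View pics/k4.png

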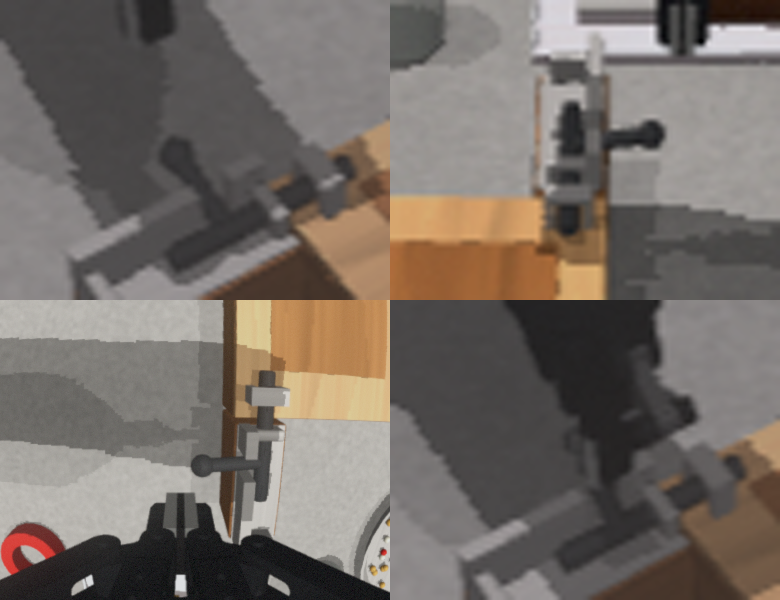

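The handle is turned down through the keeper notch and the bolt runs through the staple. The ball is at scene crop (177,153) and side crop (260,133), so I'll measure the handle angle.

```bash
python3 -c "
from h import *
S,D=ld('s14'),ld('d14')
a,b=(180+177/5,215+153/5),(220+260/5,145+133/5)
for t in (1.45,1.2,1.0,.8,.6):
  P=bw(-.055-.045*np.sin(t),-.145,.08+.045*np.cos(t));print(t,proj(S,P)[0].round(1),proj(D,P)[0].round(1))
print(a,b)
(o,d),(p,e)=ray(S,*a),ray(D,*b)
t=np.linalg.lstsq(np.c_[d,-e],p-o,rcond=None)[0];P=(o+d*t[0]+p+e*t[1])/2
c,s=np.cos(BY),np.sin(BY);q=P[:2]-BOX;print(c*q[0]+s*q[1],-s*q[0]+c*q[1],P[2])
plan([(bw(-.104,-.145,.13),93.56),(bw(-.104,-.145,.094),93.56)])"
```

```text
1.45 [215.7 245.7] [272.5 172.8]
1.2 [216.  243.4] [271.5 169.9]
1.0 [216.6 242.3] [270.  167.8]
0.8 [217.7 241.8] [268.  165.9]
0.6 [219.1 242.1] [265.4 164.4]
(215.4, 245.6) (272.0, 171.6)
-0.09826624207644544 -0.1465045832965893 0.08839290168879715
slide [0.19, 1.09, 2.31] dr [0.04, 0.01, 0.04]
slide [0.0, 0.0, 3.6] dr [0.0, 0.0, 0.0]
```

It's near 1.4. A press down on top of the knob will make sure.

Emit:
arm_command(increments=[{"slide": [0.2, 1.1, 2], "dr": [0, 0, 0], "grip": 1}, {"slide": [0.2, 1.1, 4], "dr": [0, 0, 0], "grip": 1}, {"slide": [0.2, 1.1, 5.5], "dr": [0, 0, 0], "grip": 1}, {"slide": [0.2, 1.1, 6], "dr": [0, 0, 0], "grip": 1}, {"slide": [0.2, 1.1, 6], "dr": [0, 0, 0], "grip": 1}])

```text
t: 33.7
tcp_pos: [0.5005, -0.1466, 0.0918]
tcp_rot: [[-0.063, 0.998, -0.003], [0.998, 0.063, 0.001], [0.001, -0.003, -1.0]]
ft_force: [-5.3, 0.9, 13.2]
opening: -0.0
finger_force: 6.1
```

Emit:
arm_command(increments=[{"slide": [0, 0, 0.1], "dr": [0, 0, 0], "grip": 1}, {"slide": [0, 0, 0.1], "dr": [0, 0, 0], "grip": 1}])

```text
t: 33.87
tcp_pos: [0.5006, -0.1467, 0.0919]
tcp_rot: [[-0.063, 0.998, -0.002], [0.998, 0.063, 0.0], [0.0, -0.002, -1.0]]
ft_force: [-5.9, 2.0, 12.2]
opening: -0.0002
finger_force: 6.0
```

The knob is hard against its stop at full turn (tip at 92 mm). I'll retreat and check that nothing else moved.

Emit:
arm_command(increments=[{"slide": [0, -0.2, -3], "dr": [0, 0, 0], "grip": 1}, {"slide": [0, -0.2, -7], "dr": [0, 0, 0], "grip": 1}, {"slide": [0, -0.2, -11], "dr": [0, 0, 0], "grip": 1}, {"slide": [0, -2, -14], "dr": [0, 0, 0], "grip": 1}, {"slide": [0, -3, -16], "dr": [0, 0, 0], "grip": 1}, {"slide": [0, -3, -16], "dr": [0, 0, 0], "grip": 1}])

```text
t: 34.37
tcp_pos: [0.4714, -0.1494, 0.2559]
tcp_rot: [[-0.062, 0.998, 0.004], [0.998, 0.062, -0.002], [-0.003, 0.004, -1.0]]
ft_force: [1.2, -0.6, 1.0]
opening: 0.0001
finger_force: 0.0
```

```bash
python3 -c "
from h import *
D=snap('side','d15');S=snap('scene','s15')
A,B=ld('a_side'),ld('a_scene')
R=lambda c,x,y,w,h:c['image'][y:y+h,x:x+w].astype(int)
for n,a,c,r in (('ribbon',A,D,(315,143,35,30)),('red',A,D,(318,312,28,28)),('tin',A,D,(160,375,65,45)),('jar',A,D,(325,360,35,40)),('cone',A,D,(168,305,34,46)),('spray',A,D,(208,105,26,54)),('lid',A,D,(203,185,60,80)),('lidS',B,S,(245,215,108,85)),('spotgone',A,D,(292,168,20,20))):
  print(n,np.abs(R(a,*r)-R(c,*r)).mean().round(1))
# lid corner gap check at several heights via tray opener colour
print(pots(S,.4345,.292,.05,False),pots(S,.536,.311,.04,False))
from bench import bot;o=bot.get_obs();print(o['t'],o['tcp_pos'],o['ft_force'])"
```

```text
ribbon 2.4
red 2.4
tin 1.9
jar 2.2
cone 2.4
spray 2.1
lid 3.5
lidS 2.8
spotgone 30.1
[] []
34.4667 [ 0.47128584 -0.14911377  0.25248312] [ 0.61740581  0.55607853 -0.74446127]
```

The bystanders and the red pot are unchanged and the lid matches its shut picture. I'm handing in.

```bash
python3 -c "
from bench import bot
print(bot.sign_off())"
```

```text
the job is handed in; nothing more can be done
None
```

I handed the job in at about 34 s with every step done in the order asked: lid levered open, opener back flat in its tray, all three pots in the chest, lid shut, bolt across and handle down. No verdict came back; one press on the lid while shutting it read 48.6 N through the fingertips, over the 40 N limit if that covers fingertips.

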